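# Lift the swinging blank basket off its trunnions and top it up

### The arm

A 6-joint arm with a two-finger parallel gripper is mounted at the origin on the work surface. World frame = base frame: x ahead of the robot, y to its left, z up, the work surface at z = 0. Lengths are in mm, angles in degrees, forces in N, time in s.
With the tool pointing down it reaches from about 300 to 850 mm from the base axis. Payload 4.2 kg.
Tool frame: the origin (TCP) lies at the very end of the fingers, on their centre line; the grasp point (between the pads) lies 19 mm behind it; z points along the fingers, x is the direction in which the jaws open and shut, and the axes are right-handed (so a half turn about z gives the same grasp; the last joint's range is limited). The gripper opens to 91 mm and grips with 3 to 60 N. Pads are 32 mm wide; open, the fingers measure 118 mm over their backs; the gripper's body (76 mm by 178 mm) begins 60 mm behind the grasp point.
Start: joints at [-70.187, 18.312, 89.639, -0, 72.044, -1.146], TCP at [205.68, -536.972, 213.976] pointing down, gripper open.
Joint ranges: [-177.97, 177.97], [-48.28, 115.42], [12.27, 149.76], [-77.06, 257.06], [2.81, 150.46], [-146.56, 146.56]. Speed limits (degrees/s): [147.25, 147.25, 180, 180, 180, 180].

### API

Orientations are given as [roll, pitch, yaw] about the fixed x, y, z axes, in that order (R = Rz(yaw) Ry(pitch) Rx(roll)).
In Python, from workcell import env gives the robot as it stands.
- The arm moves only by the tool servo_tool, never from a script. Its argument "plan" is a list of rows, each a list of 3 entries, a list of its own where there are three numbers: the turn, a rotation vector about the tool's x, y, z in degrees, then the shift along the tool's x, y, z in mm, then the finger opening in mm, from 0 to 91.2. In form: [[[ax, ay, az], [dx, dy, dz], claw], ...]. A call has exactly 10 rows; each row shifts and turns the pose as measured when the row begins, along the tool's axes as they then stand; what a row does not reach is not made up. A row lasts 1/8 s, in which the tool goes at most 62.5 mm and 10.7 degrees, less where a joint would pass 70% of its speed; a pose out of reach is approached as far as the arm can. A call with a gripper value outside its range is refused whole. The fingers move at their own pace and stop on an object; "squeeze" is the grip in N (left out, the last holds). Time passes only in rows, so rows that do not move let the fingers close, or fill a call up. It gives the time, the measured TCP pose, the force and the opening at its end, in the units of the state.
- env.state(): the state, without advancing time (a new reading comes with each control period).
- env.grab_frame(name): name is "scene" or "top" or "wrist"; returns a dict with "pixels" (384x512x3 uint8, red, green, blue), "intrinsics" (3x3 intrinsics, pixels), "distortion" ([k1, k2, p1, p2, k3] as OpenCV has them; the pictures are not rectified), "eye" and "attitude" of the camera in the world. Camera axes: x right, y up, looking along -z (the intrinsics and any distortion apply to the point x, -y, -z); pixel columns grow to the right and rows downward; lengths in mm; the calibration is good to about 2 mm. A picture is of the moment at which its call begins. There is no depth.
- env.job_done(): hands the job in, once; it reports no verdict.
The state is a dict: "time_s": time; "qpos": joint angles; "qvel": joint speeds; "effort": joint torques, N m; "ee_pos": TCP position; "ee_rot": TCP orientation; "force": force on the tool from outside, world axes, zero at the start; "torque": the same for the moment, N m; "gripper_width": finger opening in mm.
Only numpy, scipy, OpenCV 4.12 (cv2) and the standard library are available. Lean on these libraries where they do the work, as an engineer would, in place of code of your own. Each camera call takes 0.05 s, during which the arm holds its last target.

### The job

Take the hanging basket by its slanted orange handle, lift it straight up out of the two notches of the blue yoke without letting it swing, tip or catch, and set it down gently and level inside the dark outline on the pale firebrick slab, then let go of it. Then stand one of the two spare glass blanks upright in the basket's empty cell, on the white disc that lies there; leave the other spare, the blank already in the basket and everything else where they are.

Things in the scene. Friction and masses are not known exactly. Their poses are not given: they have to be found in the camera images.
- yoke: Fixed blue yoke. Base plate 12 mm thick, 280 mm along y, x -70 to +150 mm. Origin on the table under the trunnion line (y); -x is its front. Uprights at y = +-117 mm (12 mm thick, 56 mm along x, tops 121 mm above the table) have open-topped notches, 24 mm wide, narrowing to a V that holds the trunnions with their axis 99 mm above the table, 22 mm below the tops.
- yoke_lip (a point): Middle of the front edge of the underside of the aluminium exhaust lip that overhangs the yoke's rear: 250 mm above the table, 80 mm behind (+x) the trunnion line; the lip runs 60 mm back and 120 mm to either side, with a duct on it to 300 mm height, on 16 mm posts at yoke x = +130, y = +-100 mm. It leaves room only for a gripper that leans back to the front.
- basket: Steel basket 60 (x) by 200 (y), walls 70 mm high, 0.3 to 0.55 kg plus a blank. Origin: centre of its underside. Hangs with its axes along the yoke's, underside 37 mm above the table. 10 mm brass trunnions at both ends, 62 mm above the underside, reach y = +-135 mm, with 22 mm heads outside the uprights; it swings about them. Its middle, |y| < 38 mm, is decked over 55 mm up and carries the handle.
- basket_grip (a point): Grip point, mid-thickness of the orange handle plate: 8 mm thick, 76 mm wide (y), 85 mm long, rising from the rear wall and leaning 30 degrees to the basket's -x. At x = -2 mm, 110 mm above the underside, 25 mm from the plate's upper end. Axes as the basket's. Pinch across the thickness, fingers pointing (0.5, 0, -0.866) in basket axes. In x it is about above the centre of mass.
- cell_left (a point): Centre of the floor of the cell at the basket's +y end (4 mm above the underside, y = +67 mm). Cell open at the top, 52 mm (x) by 58 mm (y), 66 mm deep. Axes as the basket's.
- cell_right (a point): The same for the cell at the -y end (y = -67 mm).
- blank: The blank already in the basket, in one of the two cells: a pink glass blank, a plain round bar 36 mm in diameter and 120 mm long, about 0.14 kg, with flat ends; origin at the centre of its lower end, z along it. It stands out of the cell by 54 mm.
- setter: White ceramic disc, 34 mm in diameter, 6 mm thick, lying on the floor of the basket's other, empty cell; it travels with the basket. Origin at the centre of its underside.
- spare_a: A spare, loose in the wooden stand: a pink glass blank, a plain round bar 36 mm in diameter and 120 mm long, about 0.14 kg, with flat ends; origin at the centre of its lower end, z along it. 
- spare_b: Another spare, like spare_a, in the stand's other cell.
- stand: Fixed open wooden stand 160 mm (x) by 60 mm (y), 40 mm high, between yoke and slab, floor 5 mm thick, walls 5 mm; a wall across the middle makes two cells, centred at x = +-39 mm, each holding one upright spare. Origin at the centre of its underside.
- slab: Fixed pale firebrick slab 220 mm (x) by 280 mm (y), 30 mm thick; origin at the centre of its underside. A loose brick stands on its rear (+x) half.
- outline (a point): Centre of the dark rectangle, 74 mm (x) by 212 mm (y), drawn on the slab's top, 40 mm in front (-x) of the slab's centre and 30 mm above the table; axes as the slab's. The basket fits it with its long side along y, either way round.
- brick: Loose cream brick 64 (x) by 114 (y) by 64 mm high on the slab's rear half, 35 mm or more behind the outline. Leave it. Origin: centre of its underside, as for all that follow.
- jar: Green jar, 64 mm in diameter, 85 mm high, behind the stand. Leave it.
- can: Yellow can, 66 mm in diameter, 150 mm high, behind the stand. Leave it.
- rods: Grey tray 70 by 220 mm with glass rods, 18 mm high, near the robot. Leave it.
- paddle: Black paddle with wooden handle, 220 mm long, 10 mm thick, lying near the robot. Leave it.
- tweezers: Aluminium tweezers, 175 mm long, 6 mm thick, lying near the robot. Leave them.
- offcut: Cream brick offcut 60 by 110 by 50 mm high, at the right side. Leave it.
Mind the look-alikes: they are no part of the job. What is shaped like the spare_b but red or yellow is not meant.

How it is judged (in metres and radians):
On the way, in this order (a step that is already met when the one before it is completed fails the run):
1. the basket is lifted out of the yoke's notches, level (z of basket in the frame of yoke above 0.085 m and angle between basket's own z axis and vertical below 0.3 rad and contact force between basket and yoke below 0.1 N), for 0.1 s.
2. the basket stands level inside the outline on the slab and is let go (horizontal distance between basket and outline below 0.02 m and angle between the y axis of basket and the y axis of outline, either way round below 0.15 rad and z of basket in the frame of outline between -0.004 and 0.006 m and angle between basket's own z axis and vertical below 0.06 rad and linear speed of basket below 0.02 m/s and contact force between basket and the fingers below 0.2 N), for 0.3 s.
At the end, for the whole second after the job is handed in: The basket stands on the slab within 20 mm and 8 degrees of the outline, level within 3 degrees; one spare stands in the empty cell on the disc, the first blank in its cell, both within 6 degrees of upright; the other spare is within 30 mm of its start; all released and at rest (horizontal distance between basket and outline below 0.02 m and angle between the y axis of basket and the y axis of outline, either way round below 0.15 rad and z of basket in the frame of outline between -0.004 and 0.006 m and angle between basket's own z axis and vertical below 0.06 rad and linear speed of basket below 0.02 m/s and (((horizontal distance between spare_a and cell_left below 0.02 m and z of spare_a in the frame of basket between 0 and 0.016 m and angle between spare_a's own z axis and vertical below 0.1 rad and linear speed of spare_a below 0.02 m/s) and (distance of spare_b from where it was at the start of the episode below 0.03 m and angle between spare_b's own z axis and vertical below 0.1 rad) and (horizontal distance between blank and cell_right below 0.02 m and z of blank in the frame of basket between 0 and 0.016 m and angle between blank's own z axis and vertical below 0.1 rad and linear speed of blank below 0.02 m/s) and (horizontal distance between setter and cell_left below 0.02 m and z of setter in the frame of basket between 0 and 0.016 m and angle between setter's own z axis and vertical below 0.1 rad and linear speed of setter below 0.02 m/s)) or ((horizontal distance between spare_a and cell_right below 0.02 m and z of spare_a in the frame of basket between 0 and 0.016 m and angle between spare_a's own z axis and vertical below 0.1 rad and linear speed of spare_a below 0.02 m/s) and (distance of spare_b from where it was at the start of the episode below 0.03 m and angle between spare_b's own z axis and vertical below 0.1 rad) and (horizontal distance between blank and cell_left below 0.02 m and z of blank in the frame of basket between 0 and 0.016 m and angle between blank's own z axis and vertical below 0.1 rad and linear speed of blank below 0.02 m/s) and (horizontal distance between setter and cell_right below 0.02 m and z of setter in the frame of basket between 0 and 0.016 m and angle between setter's own z axis and vertical below 0.1 rad and linear speed of setter below 0.02 m/s)) or ((horizontal distance between spare_b and cell_left below 0.02 m and z of spare_b in the frame of basket between 0 and 0.016 m and angle between spare_b's own z axis and vertical below 0.1 rad and linear speed of spare_b below 0.02 m/s) and (distance of spare_a from where it was at the start of the episode below 0.03 m and angle between spare_a's own z axis and vertical below 0.1 rad) and (horizontal distance between blank and cell_right below 0.02 m and z of blank in the frame of basket between 0 and 0.016 m and angle between blank's own z axis and vertical below 0.1 rad and linear speed of blank below 0.02 m/s) and (horizontal distance between setter and cell_left below 0.02 m and z of setter in the frame of basket between 0 and 0.016 m and angle between setter's own z axis and vertical below 0.1 rad and linear speed of setter below 0.02 m/s)) or ((horizontal distance between spare_b and cell_right below 0.02 m and z of spare_b in the frame of basket between 0 and 0.016 m and angle between spare_b's own z axis and vertical below 0.1 rad and linear speed of spare_b below 0.02 m/s) and (distance of spare_a from where it was at the start of the episode below 0.03 m and angle between spare_a's own z axis and vertical below 0.1 rad) and (horizontal distance between blank and cell_left below 0.02 m and z of blank in the frame of basket between 0 and 0.016 m and angle between blank's own z axis and vertical below 0.1 rad and linear speed of blank below 0.02 m/s) and (horizontal distance between setter and cell_right below 0.02 m and z of setter in the frame of basket between 0 and 0.016 m and angle between setter's own z axis and vertical below 0.1 rad and linear speed of setter below 0.02 m/s)))); the robot touches nothing.
It fails at once if the basket swings or tips more than 20 degrees (angle between basket's own z axis and vertical above 0.35 rad).
It fails at once if the basket catches hard in the yoke (over 60 N) (contact force between basket and yoke above 60 N).
It fails at once if the basket is banged down on the slab (over 80 N) (contact force between basket and slab above 80 N).
It fails at once if a bystander is moved more than 30 mm (distance of any of brick, jar, can, rods, paddle, tweezers, offcut from where it was at the start of the episode above 0.03 m).
It also fails if it takes over 67 s, if anything falls off the work surface, if the arm or the gripper's body presses on something with over 40 N, if the wrist force passes 120 N, or if a joint passes its speed limit or range.

## Working session

There is one attempt and no reset: what is moved stays moved. The work goes in short steps, Python scripts to look and compute and a tool call to move; the robot and the scene stay as the last step left them, time stands still between calls to the robot, and variables do not carry over. Pictures are saved under pics/ and viewed, and the job is handed in when it is done.

Besides the shell and the picture viewer there is one more tool, called after "Call:" by a JSON object that holds its "api" and its "payload", one argument or row to a line. servo_tool: Moves the arm, as the interface text tells. Its arguments: {"type":"object","properties":{"plan":{"type":"array"},"squeeze":{"type":"number"}},"required":["plan"]}

```bash
mkdir -p pics; ls; python3 - <<'E'
from workcell import env
import cv2
print(env.state())
for n in ("scene","top","wrist"):
    f=env.grab_frame(n)
    cv2.imwrite(f"pics/{n}0.png",f["pixels"][:,:,::-1])
    print(n,f["intrinsics"],f["distortion"],f["eye"],f["attitude"])
E
```

```text
pics
{'time_s': 0.0, 'qpos': array([-7.01868616e+01,  1.83492232e+01,  8.97069776e+01, -1.47855861e-03,
        7.20440758e+01, -1.14326687e+00]), 'qvel': array([-0.18786237,  0.07335879,  0.0178597 ,  0.01873936,  0.09434979,
        0.01215275]), 'effort': array([-2.48767858e-03, -4.12463057e+01, -2.31977248e+01,  7.25401123e-02,
        4.58456366e-02, -1.48232430e-04]), 'ee_pos': array([ 205.49601298, -536.47309214,  213.14065402]), 'ee_rot': array([-1.79999405e+02,  1.00284795e-01, -6.90431372e+01]), 'force': array([ 0.78510149,  0.80616661, -0.14786994]), 'torque': array([-0.08243424, -0.01706061, -0.03751862]), 'gripper_width': 91.77373218997124}
scene [[427.84566085   0.         261.9252619 ]
 [  0.         427.84566085 193.8868532 ]
 [  0.           0.           1.        ]] [-0.12958169  0.          0.          0.          0.        ] [ 952.39534505  407.82667432 1233.84058257] [ 30.60661963  -0.64129838 140.5541298 ]
top [[368.42432367   0.         256.51432336]
 [  0.         368.42432367 193.00088322]
 [  0.           0.           1.        ]] [0.00465838 0.         0.         0.         0.        ] [ 405.32599012  -78.67132473 1406.98892345] [  5.8947379   -1.02044214 -91.41562386]
wrist [[343.83699781   0.         253.41631924]
 [  0.         343.83699781 184.68387439]
 [  0.           0.           1.        ]] [0.0068135 0.        0.        0.        0.       ] [ 281.82279744 -508.30351751  383.33987418] [-1.65167666e+01  2.16982640e-02 -6.90504399e+01]
```

View pics/scene0.png

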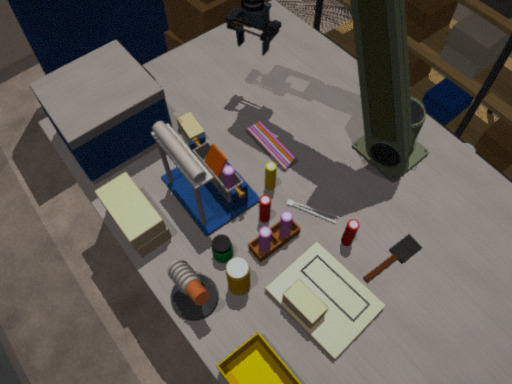

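View pics/top0.png

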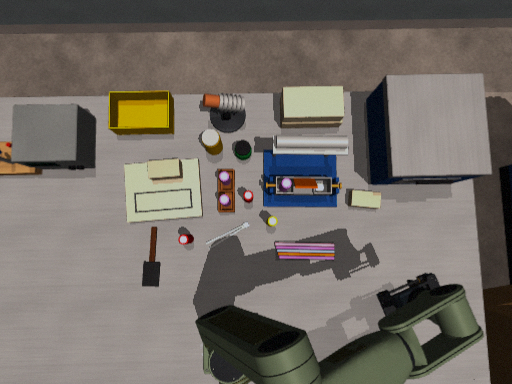

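View pics/wrist0.png

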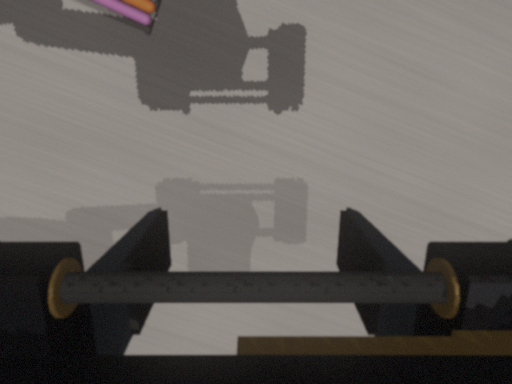

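The top view (up = +x, left = +y) shows the yoke with the basket at about (300,180), the stand at (227,190), the slab at (163,190) and its outline at (163,201). The first blank is in the +y cell and the white disc in the -y cell. Next I'll look closer.

```bash
cat > h.py <<'E'
import numpy as np, cv2
from scipy.spatial.transform import Rotation as R
from workcell import env
def rot(e): return R.from_euler('xyz',e,degrees=True).as_matrix()
def ray(f,px):
    px=np.array(px,float).reshape(-1,1,2)
    n=cv2.undistortPoints(px,np.array(f["intrinsics"]),np.array(f["distortion"]))[:,0]
    d=np.c_[n[:,0],-n[:,1],-np.ones(len(n))]@rot(f["attitude"]).T
    return np.array(f["eye"]),d
def onplane(f,px,z):
    e,d=ray(f,px); t=(z-e[2])/d[:,2]; return e+t[:,None]*d
def proj(f,P):
    P=np.atleast_2d(np.array(P,float)); c=(P-np.array(f["eye"]))@rot(f["attitude"])
    c=c*[1,-1,-1]
    return cv2.projectPoints(c.reshape(-1,1,3),np.zeros(3),np.zeros(3),np.array(f["intrinsics"]),np.array(f["distortion"]))[0][:,0]
def tri(obs):
    A=np.zeros((3,3));b=np.zeros(3)
    for f,p in obs:
        e,d=ray(f,[p]);d=d[0]/np.linalg.norm(d[0]);M=np.eye(3)-np.outer(d,d);A+=M;b+=M@e
    return np.linalg.solve(A,b)
def crop(f,x0,y0,x1,y1,s,name):
    im=f["pixels"][y0:y1,x0:x1,::-1]
    cv2.imwrite(name,cv2.resize(im,None,fx=s,fy=s,interpolation=cv2.INTER_CUBIC))
E
python3 - <<'E'
from h import *
import pickle
t=env.grab_frame("top");s=env.grab_frame("scene")
pickle.dump((t,s),open("f0.pkl","wb"))
crop(t,255,130,355,215,8,"pics/t1.png")
crop(t,115,150,250,230,5.9,"pics/t2.png")
crop(s,150,110,310,260,4,"pics/s1.png")
E
```

```text
(no output)
```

View pics/t1.png

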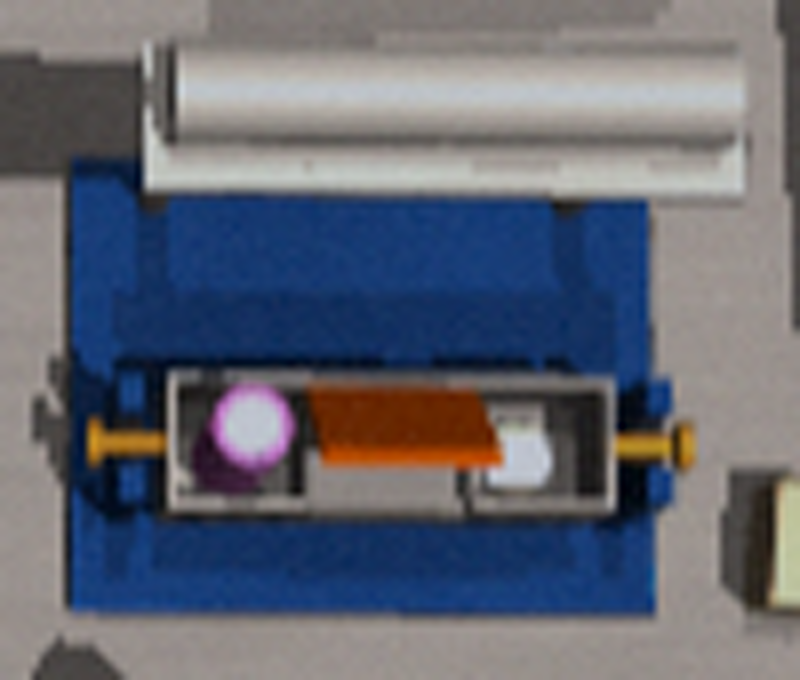

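View pics/t2.png

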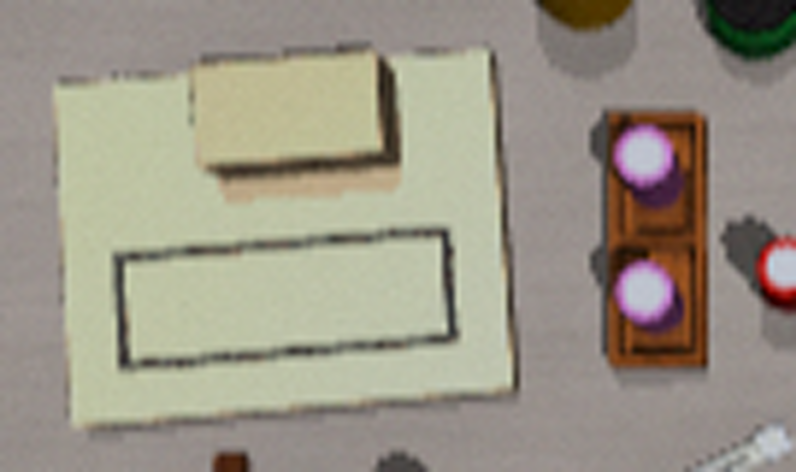

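View pics/s1.png

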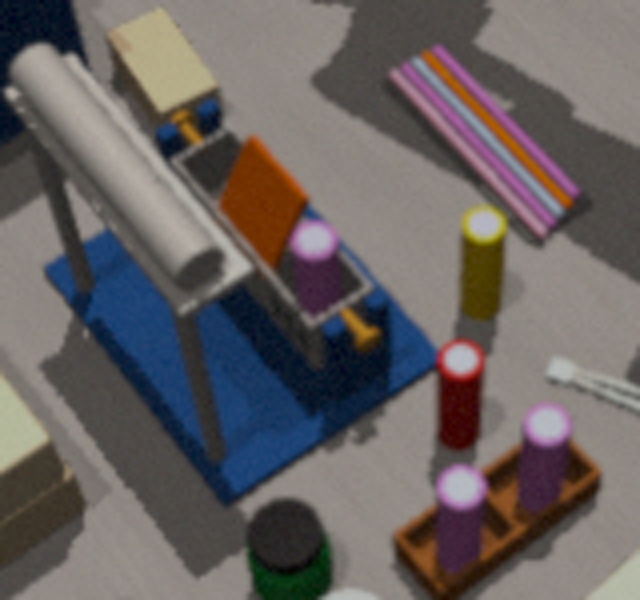

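```bash
python3 - <<'E'
from h import *
import pickle
t,s=pickle.load(open("f0.pkl","rb"))
np.set_printoptions(precision=1,suppress=True)
def c1(p): return [255+(p[0]+.5)/8-.5,130+(p[1]+.5)/8-.5]
def c2(p): return [115+(p[0]+.5)/5.9-.5,150+(p[1]+.5)/5.9-.5]
def cs(p): return [150+(p[0]+.5)/4-.5,110+(p[1]+.5)/4-.5]
def show(n,f,pts,z):
    P=onplane(f,pts,z); print(n,P[:,:2].tolist().__repr__() if 0 else np.round(P[:,:2],1).tolist(),"mean",P.mean(0)[:2]); return P
P=show("yokebase front",t,[c1((70,611)),c1((656,614))],12); d=P[0]-P[1];print("len",np.linalg.norm(d),"yaw",np.degrees(np.arctan2(-d[0],d[1])))
show("yokebase left rear",t,[c1((72,160))],12)
P=show("rim",t,[c1(p) for p in((168,372),(617,376),(166,515),(615,517))],107);print(np.linalg.norm(P[0]-P[1]),np.linalg.norm(P[2]-P[0]))
d=P[0]-P[1];print("yaw",np.degrees(np.arctan2(-d[0],d[1])));d=P[2]-P[3];print("yaw",np.degrees(np.arctan2(-d[0],d[1])))
P=show("heads outer",t,[c1((88,441)),c1((693,446))],99);d=P[0]-P[1];print(np.linalg.norm(d),"yaw",np.degrees(np.arctan2(-d[0],d[1])))
P=show("lipfront",t,[c1((143,190)),c1((745,193))],254);d=P[0]-P[1];print(np.linalg.norm(d),"yaw",np.degrees(np.arctan2(-d[0],d[1])))
P=show("plate top lower(front) edge",t,[c1((322,467)),c1((502,466))],37+110+21.65-2);print(np.linalg.norm(P[0]-P[1]))
show("blank top",t,[c1((253,426))],37+4+120)
show("setter",t,[c1((518,458))],47)
O=show("outline",t,[c2(p) for p in((120,257),(447,232),(124,365),(453,338))],30)
for a,b in((0,1),(2,3),(0,2),(1,3)):
  d=O[a]-O[b];print(np.linalg.norm(d),"yaw",np.degrees(np.arctan2(-d[0],d[1])))
S=show("slab",t,[c2(p) for p in((55,85),(492,50),(75,427),(515,390))],30)
for a,b in((0,1),(2,3),(0,2),(1,3)):
  d=S[a]-S[b];print(np.linalg.norm(d),"yaw",np.degrees(np.arctan2(-d[0],d[1])))
show("stand",t,[c2(p) for p in((608,113),(706,115),(606,364),(706,366))],40)
show("spares",t,[c2((644,155)),c2((645,292))],125)
for n,a,b in(("spareR",c2((644,155)),cs((462,489))),("spareF",c2((645,292)),cs((547,425))),("blank",c1((253,426)),cs((314,239)))):
  print(n,tri([(t,a),(s,b)]))
show("brick",t,[c2(p) for p in((192,60),(375,52),(208,165),(385,150))],94)
E
```

```text
yokebase front [[498.8, -131.6], [490.8, -410.5]] mean [ 494.8 -271.1]
len 278.9813147193948 yaw -1.6378191165279006
yokebase left rear [[716.4, -138.4]] mean [ 716.4 -138.4]
rim [[598.1, -174.6], [591.9, -375.4], [534.1, -171.8], [528.6, -371.6]] mean [ 563.2 -273.4]
200.94020827145837 64.11403875559645
yaw -1.780870321337548
yaw -1.56897005469739
heads outer [[568.9, -138.4], [560.6, -410.0]] mean [ 564.8 -274.2]
271.74558545813676 yaw -1.7653685067697107
lipfront [[649.7, -156.0], [643.4, -396.5]] mean [ 646.6 -276.3]
240.62523286616386 yaw -1.4964113153745346
plate top lower(front) edge [[547.1, -234.4], [545.8, -311.0]] mean [ 546.5 -272.7]
76.64263939349443
blank top [[566.1, -206.2]] mean [ 566.1 -206.2]
setter [[563.0, -341.1]] mean [ 563.  -341.1]
outline [[556.7, 347.3], [568.0, 141.0], [488.3, 344.1], [500.4, 137.6]] mean [528.3 242.5]
206.58073556886123 yaw 3.1236205024132606
206.866778055956 yaw 3.3666728220172186
68.52285267425223 yaw -87.390676519877
67.64336214790364 yaw -87.1566482146739
slab [[668.0, 389.4], [684.8, 111.5], [450.1, 374.3], [466.6, 98.9]] mean [567.4 243.5]
278.4218213429407 yaw 3.4691555499356737
275.9732541185141 yaw 3.4394567524521853
218.4132960118033 yaw -86.04528959981197
218.54931880531223 yaw -86.68753388301974
stand [[640.6, 37.0], [638.0, -25.2], [481.1, 40.4], [478.4, -22.2]] mean [559.5   7.5]
spares [[600.2, 8.8], [518.4, 9.5]] mean [559.3   9.1]
spareR [599.5  10.2 122.2]
spareF [517.9  10.4 122.9]
blank [ 565.3 -205.5  161.8]
brick [[669.4, 285.0], [672.1, 173.9], [604.6, 275.0], [611.4, 168.0]] mean [639.4 225.5]
```

```bash
cat >> h.py <<'E'
from scipy.linalg import logm, expm
def T(p,Rm): 
    M=np.eye(4);M[:3,:3]=Rm;M[:3,3]=p;return M
def cur():
    s=env.state();return T(s["ee_pos"],rot(s["ee_rot"])),s
def screw(Tt,N,T0=None):
    """N equal rows: rotvec(deg), shift"""
    if T0 is None: T0,_=cur()
    D=expm(np.real(logm(np.linalg.inv(T0)@Tt))/N)
    return R.from_matrix(D[:3,:3]).as_rotvec(degrees=True),D[:3,3]
def rows(T0,Tt,N):
    """straight line, even rotation; per-row values"""
    r=R.from_matrix(T0[:3,:3].T@Tt[:3,:3]).as_rotvec(degrees=True)
    out=[]
    for k in range(N):
        Rk=T0[:3,:3]@R.from_rotvec(r*k/N,degrees=True).as_matrix()
        out.append((np.round(r/N,2),np.round(Rk.T@(Tt[:3,3]-T0[:3,3])/N,1)))
    return out
def yawframe(y): return R.from_euler('z',y,degrees=True).as_matrix()
def graspR(y): # x jaw, y, z
    return yawframe(y)@np.array([[.8660254,0,.5],[0,-1,0],[.5,0,-.8660254]])
def downR(y): return yawframe(y)@np.diag([1.,-1,-1])
def show(Tt,N):
    T0,s=cur();print("t",s["time_s"],"pos",np.round(T0[:3,3],1),"rpy",np.round(s["ee_rot"],2),"F",np.round(s["force"],1),"w",round(s["gripper_width"],1))
    for a,b in rows(T0,Tt,N): print([a.tolist(),b.tolist()])
YB=-1.65; C=np.array([564.5,-273.5,37.]) # basket
E
python3 - <<'E'
from h import *
Y=yawframe(YB); g=C+Y@[-2,8,110]; d=Y@[.5,0,-.8660254]
print(g,g+19*d)
Tt=T(g+(19-100)*d,graspR(YB)); print(Tt[:3,3])
show(Tt,10)
E
```

```text
[ 562.73118088 -265.44572915  147.        ] [ 572.22724188 -265.7192717   130.5455174 ]
[ 522.24797347 -264.27957408  217.1480574 ]
t 0.25 pos [ 205.6 -536.8  213.6] rpy [-1.800e+02  4.000e-02 -6.904e+01] F [-0.5  0.1 -0.6] w 90.9
[[1.76, 2.65, -6.58], [-14.1, -39.3, -0.3]]
[[1.76, 2.65, -6.58], [-9.5, -40.7, 0.3]]
[[1.76, 2.65, -6.58], [-4.8, -41.5, 1.3]]
[[1.76, 2.65, -6.58], [-0.1, -41.7, 2.4]]
[[1.76, 2.65, -6.58], [4.5, -41.4, 3.8]]
[[1.76, 2.65, -6.58], [9.0, -40.4, 5.4]]
[[1.76, 2.65, -6.58], [13.3, -39.0, 7.1]]
[[1.76, 2.65, -6.58], [17.2, -37.0, 9.0]]
[[1.76, 2.65, -6.58], [20.9, -34.5, 11.0]]
[[1.76, 2.65, -6.58], [24.1, -31.5, 13.0]]
```

Call:
{"api": "servo_tool", "payload": {
  "plan": [
    [[1.8, 2.65, -6.6], [-14, -39, 0], 40],
    [[1.8, 2.65, -6.6], [-9.5, -41, 0], 40],
    [[1.8, 2.65, -6.6], [-5, -41.5, 1], 40],
    [[1.8, 2.65, -6.6], [0, -42, 2], 40],
    [[1.8, 2.65, -6.6], [4.5, -41.5, 4], 40],
    [[1.8, 2.65, -6.6], [9, -40.5, 5], 40],
    [[1.8, 2.65, -6.6], [13, -39, 7], 40],
    [[1.8, 2.65, -6.6], [17, -37, 9], 40],
    [[1.8, 2.65, -6.6], [21, -34.5, 11], 40],
    [[1.8, 2.65, -6.6], [24, -31.5, 13], 40]
  ],
  "squeeze": 5
}}

```text
time_s: 1.5
ee_pos: [524.8, -250.6, 219.6]
ee_rot: [179.5, -31.1, 0.9]
force: [1.4, 0.5, -0.7]
gripper_width: 39.6
```

```bash
cat > a1.py <<'E'
from h import *
Y=yawframe(YB); g=C+Y@[-2,8,110]; d=Y@[.5,0,-.8660254]
Tt=T(g+(19-100)*d,graspR(YB))
show(Tt,4)
E
python3 a1.py
```

```text
t 1.5 pos [ 524.8 -250.6  219.6] rpy [179.5  -31.06   0.87] F [ 1.4  0.5 -0.7] w 39.6
[[-0.19, -0.27, 0.54], [-0.9, 3.4, 0.2]]
[[-0.19, -0.27, 0.54], [-0.9, 3.4, 0.2]]
[[-0.19, -0.27, 0.54], [-0.8, 3.4, 0.2]]
[[-0.19, -0.27, 0.54], [-0.8, 3.4, 0.3]]
```

Call:
{"api": "servo_tool", "payload": {
  "plan": [
    [[-0.2, -0.3, 0.5], [-0.9, 3.4, 0.2], 40],
    [[-0.2, -0.3, 0.5], [-0.9, 3.4, 0.2], 40],
    [[-0.2, -0.3, 0.5], [-0.8, 3.4, 0.2], 40],
    [[-0.2, -0.3, 0.5], [-0.8, 3.4, 0.3], 40],
    [[0, 0, 0], [0, 0, 0], 40],
    [[0, 0, 0], [0, 0, 0], 40],
    [[0, 0, 0], [0, 0, 0], 40],
    [[0, 0, 0], [0, 0, 0], 40],
    [[0, 0, 0], [0, 0, 0], 40],
    [[0, 0, 0], [0, 0, 0], 40]
  ]
}}

```text
time_s: 2.75
ee_pos: [521.2, -265.6, 216.8]
ee_rot: [179.9, -29.7, -1.7]
force: [-0.6, 0.2, -0.7]
gripper_width: 40.0
```

```bash
python3 - <<'E'
from h import *
import pickle
exec(open("a1.py").read())
w=env.grab_frame("wrist");t=env.grab_frame("top");s=env.grab_frame("scene")
pickle.dump((w,t,s),open("f1.pkl","wb"))
crop(w,0,0,512,384,1.5,"pics/w1.png")
crop(s,130,70,290,220,4,"pics/s2.png")
E
```

```text
t 2.75 pos [ 521.2 -265.6  216.8] rpy [179.91 -29.71  -1.7 ] F [-0.6  0.2 -0.7] w 40.0
[[0.03, 0.07, -0.01], [0.3, -0.3, 0.1]]
[[0.03, 0.07, -0.01], [0.3, -0.3, 0.1]]
[[0.03, 0.07, -0.01], [0.3, -0.3, 0.1]]
[[0.03, 0.07, -0.01], [0.3, -0.3, 0.1]]
```

View pics/w1.png

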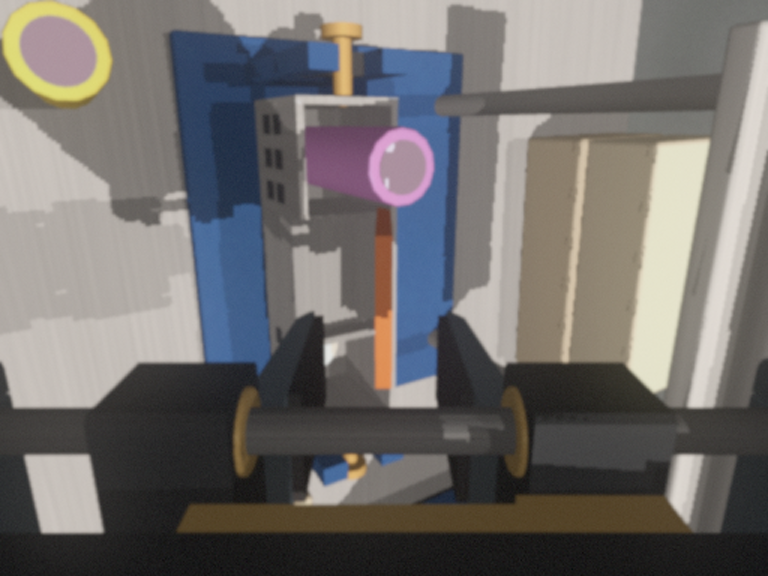

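View pics/s2.png

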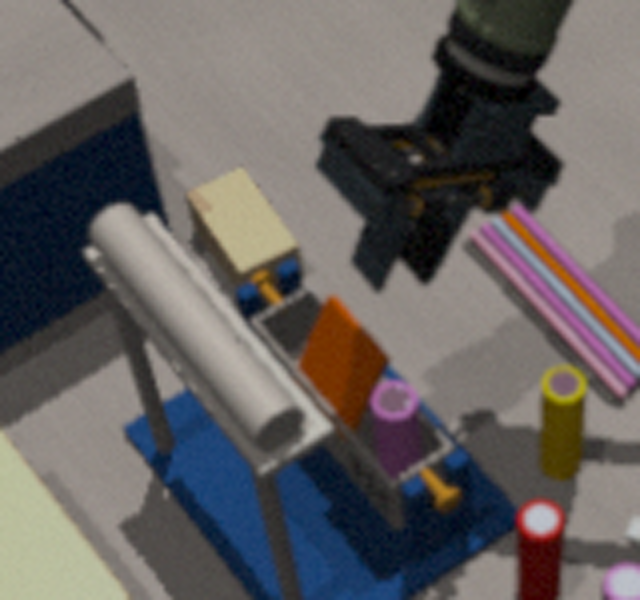

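The wrist view shows the orange plate edge-on, columns 375–393 and rows 208–388 at 1.5x, between the fingers with its faces along the approach. I'll check the predicted plate corners against it.

```bash
python3 - <<'E'
from h import *
import pickle
w,t,s=pickle.load(open("f1.pkl","rb"))
Y=yawframe(YB); u=np.array([-.5,0,.866]);n=np.array([.866,0,.5]);g0=np.array([-2,0,110.])
pts=[g0+25*u+k*4*n+[0,y,0] for y in(38,-38) for k in(-1,1)]
P=proj(w,[C+Y@p for p in pts]);print(P*1.5+.25)
im=w["pixels"].astype(int);m=(im[:,:,0]>im[:,:,2]+60)&(im[:,:,0]>120)
m[:130]=0;m[265:]=0;m[:,:230]=0;m[:,300:]=0
for r in range(140,260,15):
    c=np.where(m[r])[0]; print(r*1.5,c.min()*1.5 if len(c) else None,c.max()*1.5 if len(c) else None)
ys=np.where(m.any(1))[0];print(ys.min()*1.5,ys.max()*1.5)
# tool plane midpoint
T0,_=cur()
for k in (0,60,81,100): print(proj(w,[T0[:3,3]+T0[:3,2]*k])*1.5)
E
```

```text
[[372.8709368  237.71648292]
 [390.78636599 237.73344294]
 [373.54712706 390.11327578]
 [389.91850879 390.15391267]]
210.0 None None
232.5 None None
255.0 376.5 390.0
277.5 376.5 390.0
300.0 375.0 390.0
322.5 373.5 391.5
345.0 375.0 391.5
367.5 375.0 391.5
235.5 388.5
[[378.28676862 356.41602252]]
[[378.76304632 301.34397179]]
[[378.88049576 287.7600996 ]]
[[378.97226567 277.14537377]]
```

Call:
{"api": "servo_tool", "payload": {
  "plan": [
    [[0.1, 0.3, 0], [1.8, -1.2, 12], 36],
    [[0, 0, 0], [0, 0, 13], 36],
    [[0, 0, 0], [0, 0, 13], 36],
    [[0, 0, 0], [0, 0, 13], 36],
    [[0, 0, 0], [0, 0, 13], 34],
    [[0, 0, 0], [0, 0, 12], 32],
    [[0, 0, 0], [0, 0, 10], 30],
    [[0, 0, 0], [0, 0, 8], 30],
    [[0, 0, 0], [0, 0, 5], 30],
    [[0, 0, 0], [0, 0, 0], 30]
  ]
}}

```text
time_s: 4.15
ee_pos: [575.9, -265.7, 124.5]
ee_rot: [-179.9, -29.9, -1.7]
force: [-1.1, 0.1, -0.3]
gripper_width: 29.8
```

```bash
cat > a2.py <<'E'
from h import *
Y=yawframe(YB); g=C+Y@[-1.5,8,110]; d=Y@[.5,0,-.8660254]
Tt=T(g+19*d,graspR(YB))
show(Tt,1)
E
python3 a2.py
python3 - <<'E'
from h import *
w=env.grab_frame("wrist");crop(w,0,0,512,384,1.5,"pics/w2.png")
E
```

```text
t 4.15 pos [ 575.9 -265.7  124.5] rpy [-179.92  -29.92   -1.73] F [-1.1  0.1 -0.3] w 29.8
[[-0.04, 0.08, -0.07], [0.3, 0.1, -6.8]]
```

View pics/w2.png

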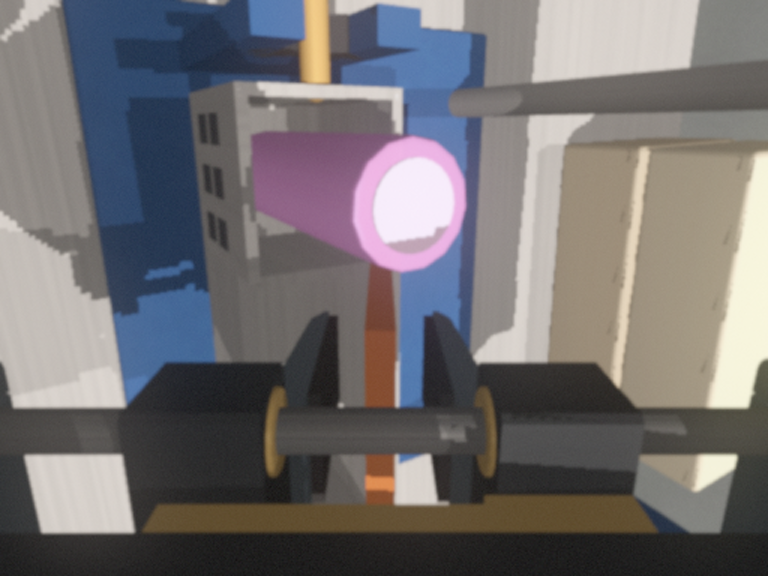

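Plate spans columns 366–396 (centre 381) between the fingers (325–435, centre 380), so it is centred. It went 7 mm too deep; I'll back up and close softly.

Call:
{"api": "servo_tool", "payload": {
  "plan": [
    [[0, 0, 0], [0.3, 0, -3], 30],
    [[0, 0, 0], [0, 0, -3], 30],
    [[0, 0, 0], [0, 0, 0], 24],
    [[0, 0, 0], [0, 0, 0], 18],
    [[0, 0, 0], [0, 0, 0], 12],
    [[0, 0, 0], [0, 0, 0], 6],
    [[0, 0, 0], [0, 0, 0], 4],
    [[0, 0, 0], [0, 0, 0], 4],
    [[0, 0, 0], [0, 0, 0], 4],
    [[0, 0, 0], [0, 0, 0], 4]
  ],
  "squeeze": 5
}}

```text
time_s: 5.45
ee_pos: [571.8, -266.1, 131.6]
ee_rot: [180.0, -30.0, -1.7]
force: [-3.1, 0.1, 1.9]
gripper_width: 8.3
```

```bash
python3 a2.py
```

```text
t 5.45 pos [ 571.8 -266.1  131.6] rpy [179.98 -29.96  -1.68] F [-3.1  0.1  1.9] w 8.3
[[0.03, 0.04, -0.03], [0.2, -0.3, 1.4]]
```

Call:
{"api": "servo_tool", "payload": {
  "plan": [
    [[0, 0, 0], [0, 0, 0], 4],
    [[0, 0, 0], [0, 0, 0], 2],
    [[0, 0, 0], [0, 0, 0], 0],
    [[0, 0, 0], [0, 0, 0], 0],
    [[0, 0, 0], [0.5, 0, -0.9], 0],
    [[0, 0, 0], [0.5, 0, -0.9], 0],
    [[0, 0, 0], [1, 0, -1.7], 0],
    [[0, 0, 0], [1, 0, -1.7], 0],
    [[0, 0, 0], [1, 0, -1.7], 0],
    [[0, 0, 0], [1, 0, -1.7], 0]
  ],
  "squeeze": 55
}}

```text
time_s: 6.7
ee_pos: [570.3, -264.1, 138.3]
ee_rot: [-179.7, -29.6, -1.7]
force: [0.1, -0.3, -4.4]
gripper_width: 8.0
```

```bash
python3 - <<'E'
from h import *
exec(open("a2.py").read())
import pickle
w=env.grab_frame("wrist");s=env.grab_frame("scene");crop(w,0,0,512,384,1.5,"pics/w3.png");crop(s,130,70,290,220,4,"pics/s3.png")
E
```

```text
t 6.7 pos [ 570.3 -264.1  138.3] rpy [-179.75  -29.57   -1.7 ] F [ 0.1 -0.3 -4.4] w 8.0
[[-0.23, 0.43, -0.05], [-1.7, 1.6, 8.0]]
```

View pics/w3.png

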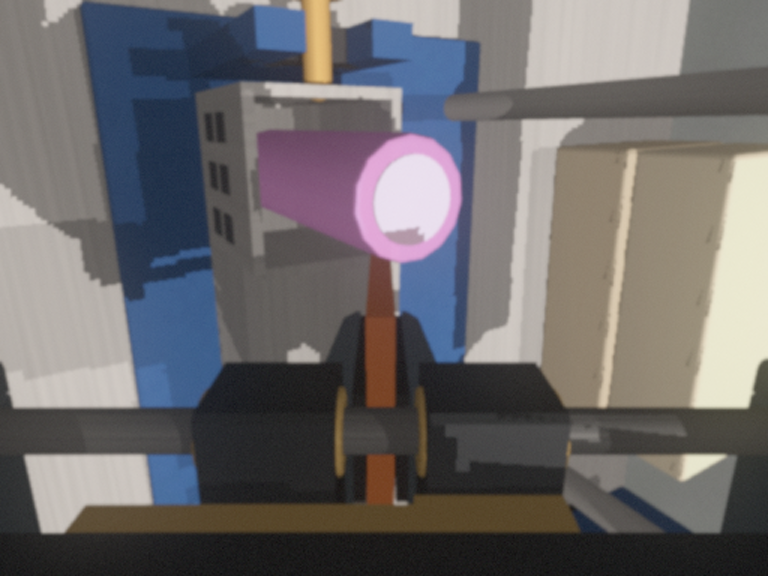

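View pics/s3.png

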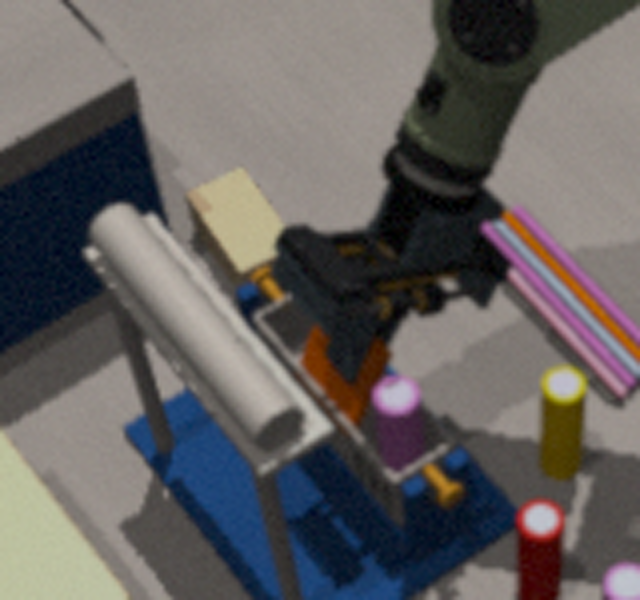

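Call:
{"api": "servo_tool", "payload": {
  "plan": [
    [[0, 0.2, 0], [2.5, 1, -2.5], 0],
    [[-0.1, 0.1, 0], [2.5, 0.6, -2.9], 0],
    [[-0.1, 0.1, 0], [2.2, 0.4, -3.2], 0],
    [[0, 0.05, 0], [2.1, 0.2, -3.3], 0],
    [[0, 0.05, 0], [2.1, 0.2, -3.3], 0],
    [[0, 0, 0], [2.1, 0.2, -3.3], 0],
    [[0, 0, 0], [2.1, 0.2, -3.3], 0],
    [[0, 0, 0], [2.1, 0.2, -3.3], 0],
    [[0, 0, 0], [2.1, 0.2, -3.3], 0],
    [[0, 0, 0], [2, 0.2, -3.4], 0]
  ]
}}

```text
time_s: 8.05
ee_pos: [573.3, -267.9, 179.6]
ee_rot: [-180.0, -30.1, -1.7]
force: [-0.6, 1.0, -4.2]
gripper_width: 7.8
```

```bash
python3 a2.py
```

```text
t 8.05 pos [ 573.3 -267.9  179.6] rpy [-179.97  -30.12   -1.69] F [-0.6  1.  -4.2] w 7.8
[[-0.01, -0.12, -0.04], [-25.1, -2.1, 42.1]]
```

Call:
{"api": "servo_tool", "payload": {
  "plan": [
    [[0, -0.1, 0], [1.5, 0, -5], 0],
    [[0, 0, 0], [3.5, 0, -6.6], 0],
    [[0, 0, 0], [4.5, 0, -7.8], 0],
    [[0, 0, 0], [4.3, 0, -8.1], 0],
    [[0, 0, 0], [2.7, 0, -8.9], 0],
    [[0, 0, 0], [1, 0, -9.8], 0],
    [[0, 0, 0], [0.2, 0, -10.3], 0],
    [[0, 0, 0], [0.2, 0, -10.3], 0],
    [[0, 0, 0], [0.2, 0, -10.3], 0],
    [[0, 0, 0], [0, 0, -6], 0]
  ]
}}

```text
time_s: 9.3
ee_pos: [545.1, -267.0, 266.8]
ee_rot: [180.0, -30.0, -1.7]
force: [-0.7, -0.6, -5.0]
gripper_width: 8.0
```

```bash
python3 - <<'E'
from h import *
exec(open("a2.py").read())
w=env.grab_frame("wrist");s=env.grab_frame("scene");crop(w,0,0,512,384,1.5,"pics/w4.png");crop(s,130,20,330,170,4,"pics/s4.png")
E
```

```text
t 9.3 pos [ 545.1 -267.   266.8] rpy [179.99 -30.02  -1.67] F [-0.7 -0.6 -5. ] w 8.0
[[0.02, -0.02, -0.02], [-44.3, -2.1, 131.8]]
```

View pics/w4.png

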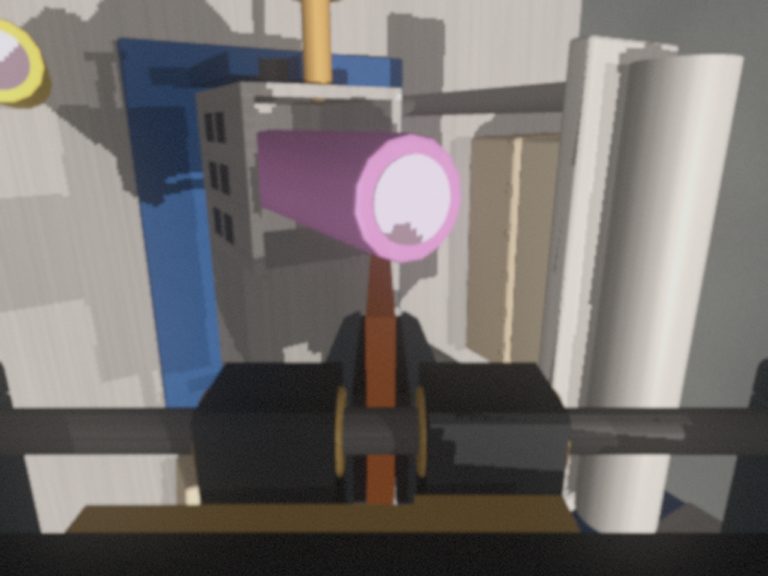

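View pics/s4.png

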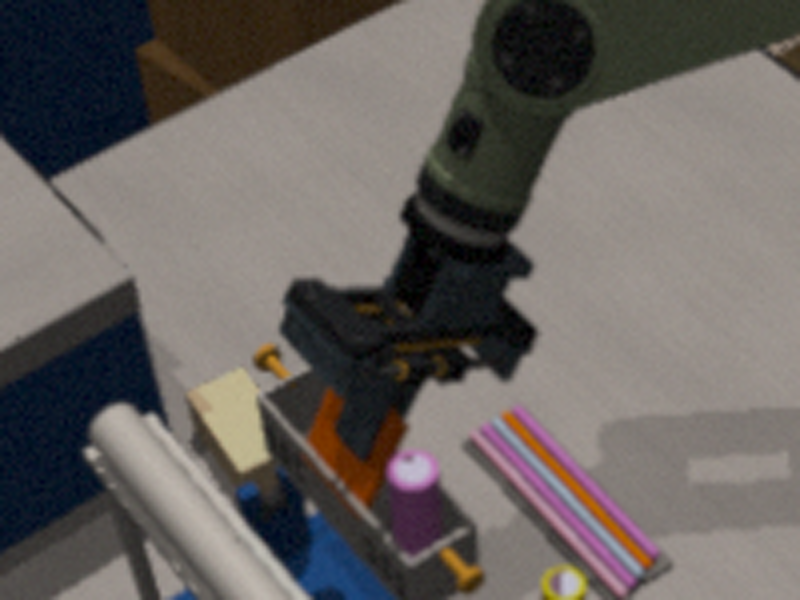

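Basket sits in the fingers just as right after the grasp (rim corners at (247,83),(402,88), blank at (408,197), same pixels in both pictures), level. I'll check its pose in the tool frame and work out the transport.

```bash
cat >> h.py <<'E'
# basket in tool frame, from grasp
TG=T([571.8,-266.1,131.6],graspR(-1.68)); TB=T([565,-273.5,37],yawframe(-1.65))
B_T=np.linalg.inv(TG)@TB
def basketat(x,y,z,yaw): return T([x,y,z],yawframe(yaw))@np.linalg.inv(B_T)
E
python3 - <<'E'
from h import *
w=env.grab_frame("wrist");T0,s=cur()
B=T0@B_T; print(np.round(B,3))
pts=[(-30,100,70),(30,100,70),(-38,67,0),(-30,100,0)]
for p in pts: print(p,proj(w,[(B@[*p,1])[:3]])*1.5)
bt=(B@[0,67,124,1])[:3];print("blank top",proj(w,[bt])*1.5)
for z in (150,): 
  Tt=basketat(527.7,241.8,z,3.35);print(Tt[:3,3]);show(Tt,20)
E
```

```text
[[ 1.00000e+00  2.90000e-02 -0.00000e+00  5.38572e+02]
 [-2.90000e-02  1.00000e+00 -0.00000e+00 -2.74388e+02]
 [ 0.00000e+00  0.00000e+00  1.00000e+00  1.71661e+02]
 [ 0.00000e+00  0.00000e+00  0.00000e+00  1.00000e+00]]
(-30, 100, 70) [[237.10917093  82.45153019]]
(30, 100, 70) [[398.94951131  88.72863824]]
(-38, 67, 0) [[181.54557253 172.56536968]]
(-30, 100, 0) [[192.67174951  93.09360783]]
blank top [[409.34712617 202.31972234]]
[533.82917145 249.76449982 244.6       ]
t 9.45 pos [ 545.4 -267.   266.3] rpy [-180.    -30.     -1.68] F [-0.8 -0.  -5.4] w 8.2
[[0.12, -0.0, -0.22], [-1.7, -25.8, 0.3]]
[[0.12, -0.0, -0.22], [-1.6, -25.8, 0.3]]
[[0.12, -0.0, -0.22], [-1.5, -25.8, 0.4]]
[[0.12, -0.0, -0.22], [-1.4, -25.8, 0.4]]
[[0.12, -0.0, -0.22], [-1.3, -25.8, 0.5]]
[[0.12, -0.0, -0.22], [-1.2, -25.8, 0.6]]
[[0.12, -0.0, -0.22], [-1.1, -25.8, 0.6]]
[[0.12, -0.0, -0.22], [-1.0, -25.8, 0.7]]
[[0.12, -0.0, -0.22], [-0.9, -25.8, 0.7]]
[[0.12, -0.0, -0.22], [-0.8, -25.8, 0.8]]
[[0.12, -0.0, -0.22], [-0.7, -25.8, 0.8]]
[[0.12, -0.0, -0.22], [-0.6, -25.8, 0.9]]
[[0.12, -0.0, -0.22], [-0.5, -25.8, 0.9]]
[[0.12, -0.0, -0.22], [-0.4, -25.8, 1.0]]
[[0.12, -0.0, -0.22], [-0.3, -25.8, 1.1]]
[[0.12, -0.0, -0.22], [-0.2, -25.8, 1.1]]
[[0.12, -0.0, -0.22], [-0.1, -25.8, 1.2]]
[[0.12, -0.0, -0.22], [-0.0, -25.8, 1.2]]
[[0.12, -0.0, -0.22], [0.1, -25.8, 1.3]]
[[0.12, -0.0, -0.22], [0.2, -25.8, 1.3]]
```

Call:
{"api": "servo_tool", "payload": {
  "plan": [
    [[0.1, 0, -0.1], [-0.4, -8, -0.4], 0],
    [[0.1, 0, -0.2], [-0.8, -16, -0.4], 0],
    [[0.1, 0, -0.2], [-1.1, -25, -0.5], 0],
    [[0.1, 0, -0.3], [-1.1, -32, -0.5], 0],
    [[0.1, 0, -0.3], [-1, -32, -0.5], 0],
    [[0.1, 0, -0.3], [-0.9, -32, -0.4], 0],
    [[0.1, 0, -0.3], [-0.8, -32, -0.4], 0],
    [[0.1, 0, -0.3], [-0.6, -32, -0.3], 0],
    [[0.1, 0, -0.3], [-0.5, -32, -0.3], 0],
    [[0.1, 0, -0.3], [-0.4, -30, -0.2], 0]
  ]
}}

```text
time_s: 10.7
ee_pos: [532.4, 21.5, 261.7]
ee_rot: [-179.7, -29.5, 1.1]
force: [0.2, 0.6, -4.4]
gripper_width: 7.9
```

```bash
python3 - <<'E'
from h import *
show(basketat(527.7,241.8,150,3.35),10)
E
```

```text
t 10.7 pos [532.4  21.5 261.7] rpy [-179.69  -29.46    1.12] F [ 0.2  0.6 -4.4] w 7.9
[[0.08, 0.05, -0.19], [-0.3, -22.8, 1.9]]
[[0.08, 0.05, -0.19], [-0.3, -22.8, 1.9]]
[[0.08, 0.05, -0.19], [-0.2, -22.8, 2.0]]
[[0.08, 0.05, -0.19], [-0.1, -22.8, 2.0]]
[[0.08, 0.05, -0.19], [-0.0, -22.8, 2.0]]
[[0.08, 0.05, -0.19], [0.0, -22.8, 2.1]]
[[0.08, 0.05, -0.19], [0.1, -22.8, 2.1]]
[[0.08, 0.05, -0.19], [0.2, -22.8, 2.1]]
[[0.08, 0.05, -0.19], [0.3, -22.8, 2.1]]
[[0.08, 0.05, -0.19], [0.3, -22.8, 2.2]]
```

Call:
{"api": "servo_tool", "payload": {
  "plan": [
    [[0.1, 0.1, -0.2], [0.2, -32, 1], 0],
    [[0.1, 0.1, -0.2], [0.2, -32, 1], 0],
    [[0.1, 0.1, -0.2], [0.2, -32, 1], 0],
    [[0.1, 0, -0.2], [0.2, -32, 1.5], 0],
    [[0.1, 0, -0.2], [0, -30, 2], 0],
    [[0.1, 0, -0.2], [0, -24, 2], 0],
    [[0.1, 0, -0.2], [0, -16, 2], 0],
    [[0, 0, -0.2], [0, -9, 1], 0],
    [[0, 0, -0.1], [0, -4, 0], 0],
    [[0, 0, 0], [0, 0, 0], 0]
  ]
}}

```text
time_s: 11.95
ee_pos: [518.4, 250.4, 249.1]
ee_rot: [-179.1, -29.0, 3.1]
force: [-0.4, 0.5, -4.4]
gripper_width: 7.6
```

```bash
python3 - <<'E'
from h import *
show(basketat(527.7,241.8,150,3.35),1)
show(basketat(527.7,241.8,36,3.35),10)
t=env.grab_frame("top");w=env.grab_frame("wrist");crop(t,100,140,250,250,5,"pics/t5.png");crop(w,0,0,512,384,1.5,"pics/w5.png")
import pickle;pickle.dump((t,w,cur()[0]),open("f5.pkl","wb"))
E
```

```text
t 11.95 pos [518.4 250.4 249.1] rpy [-179.13  -28.97    3.1 ] F [-0.4  0.5 -4.4] w 7.6
[[-0.77, 1.03, -0.2], [11.3, 1.6, 11.4]]
t 11.95 pos [518.4 250.4 249.1] rpy [-179.13  -28.97    3.1 ] F [-0.4  0.5 -4.4] w 7.6
[[-0.08, 0.1, -0.02], [-4.4, 0.3, 11.1]]
[[-0.08, 0.1, -0.02], [-4.4, 0.3, 11.1]]
[[-0.08, 0.1, -0.02], [-4.4, 0.3, 11.1]]
[[-0.08, 0.1, -0.02], [-4.5, 0.3, 11.1]]
[[-0.08, 0.1, -0.02], [-4.5, 0.2, 11.1]]
[[-0.08, 0.1, -0.02], [-4.5, 0.2, 11.1]]
[[-0.08, 0.1, -0.02], [-4.5, 0.2, 11.1]]
[[-0.08, 0.1, -0.02], [-4.5, 0.2, 11.1]]
[[-0.08, 0.1, -0.02], [-4.6, 0.2, 11.1]]
[[-0.08, 0.1, -0.02], [-4.6, 0.2, 11.0]]
```

View pics/t5.png

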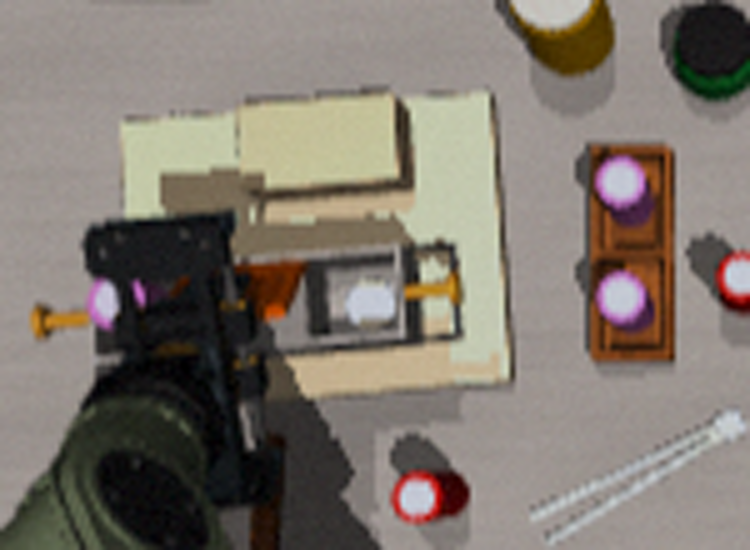

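View pics/w5.png

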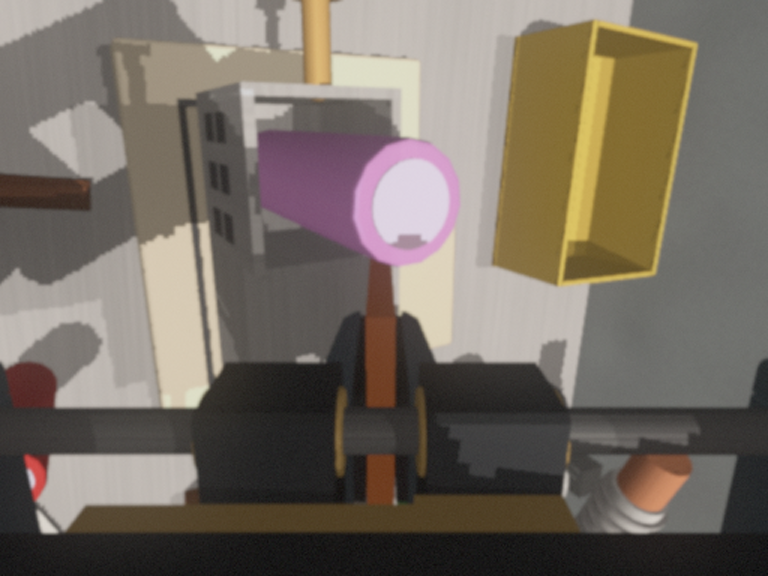

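Call:
{"api": "servo_tool", "payload": {
  "plan": [
    [[-0.2, 0.3, -0.1], [2, 1, 9], 0],
    [[-0.2, 0.3, -0.1], [1, 0.5, 13], 0],
    [[-0.2, 0.2, 0], [-4, 0.5, 14], 0],
    [[-0.1, 0.1, 0], [-7, 0, 14], 0],
    [[-0.1, 0.1, 0], [-7, 0, 13], 0],
    [[0, 0, 0], [-7, 0, 12], 0],
    [[0, 0, 0], [-6, 0, 10], 0],
    [[0, 0, 0], [-4, 0, 7], 0],
    [[0, 0, 0], [-2, 0, 4], 0],
    [[0, 0, 0], [0, 0, 0], 0]
  ]
}}

```text
time_s: 13.3
ee_pos: [538.4, 247.0, 139.7]
ee_rot: [179.8, -29.9, 3.2]
force: [-0.3, 0.1, -4.3]
gripper_width: 7.7
```

```bash
python3 - <<'E'
from h import *
show(basketat(527.7,241.8,30,3.35),1)
print(cur()[0]@B_T)
t=env.grab_frame("top");w=env.grab_frame("wrist");s=env.grab_frame("scene");crop(t,100,140,250,250,5,"pics/t6.png");crop(w,0,0,512,384,1.5,"pics/w6.png");crop(s,250,230,400,360,5,"pics/s6.png")
E
```

```text
t 13.3 pos [538.4 247.  139.7] rpy [179.81 -29.85   3.2 ] F [-0.3  0.1 -4.3] w 7.7
[[0.25, 0.15, -0.1], [-11.3, -3.0, 10.9]]
[[ 9.98500359e-01 -5.46910988e-02  2.43390531e-03  5.32017990e+02]
 [ 5.46835808e-02  9.98499060e-01  3.05518134e-03  2.38801684e+02]
 [-2.59734339e-03 -2.91750498e-03  9.99992374e-01  4.50986300e+01]
 [ 0.00000000e+00  0.00000000e+00  0.00000000e+00  1.00000000e+00]]
```

View pics/t6.png

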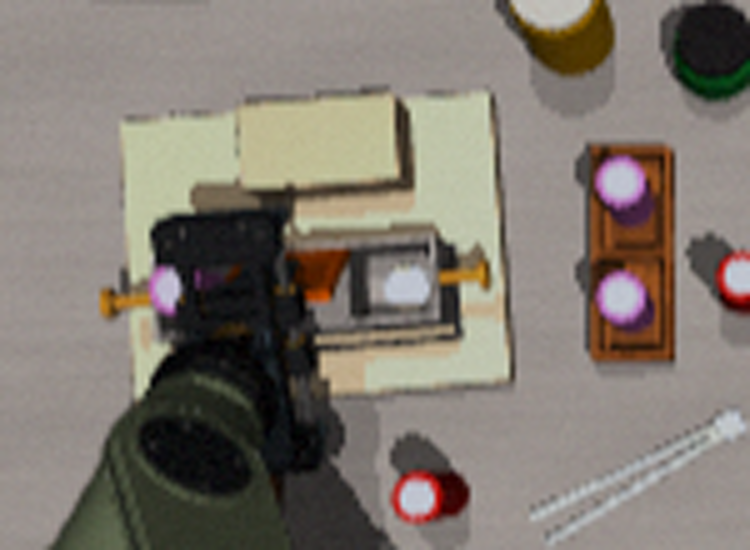

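View pics/w6.png

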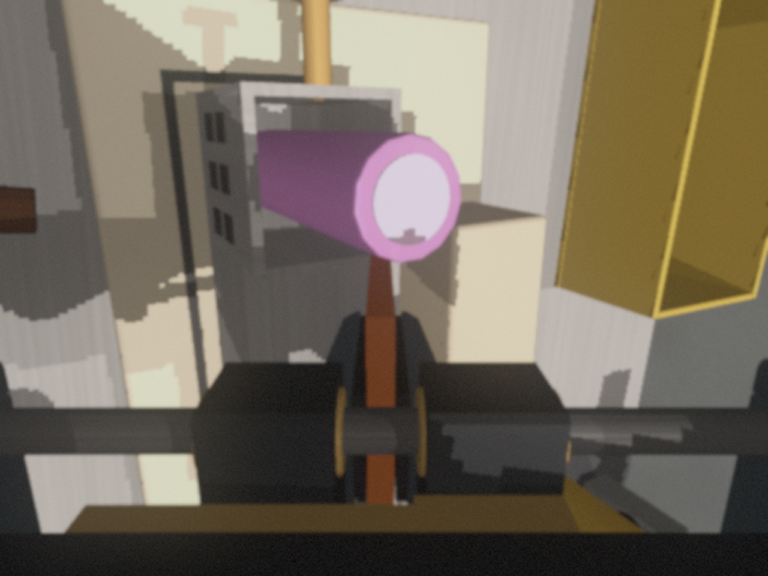

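View pics/s6.png

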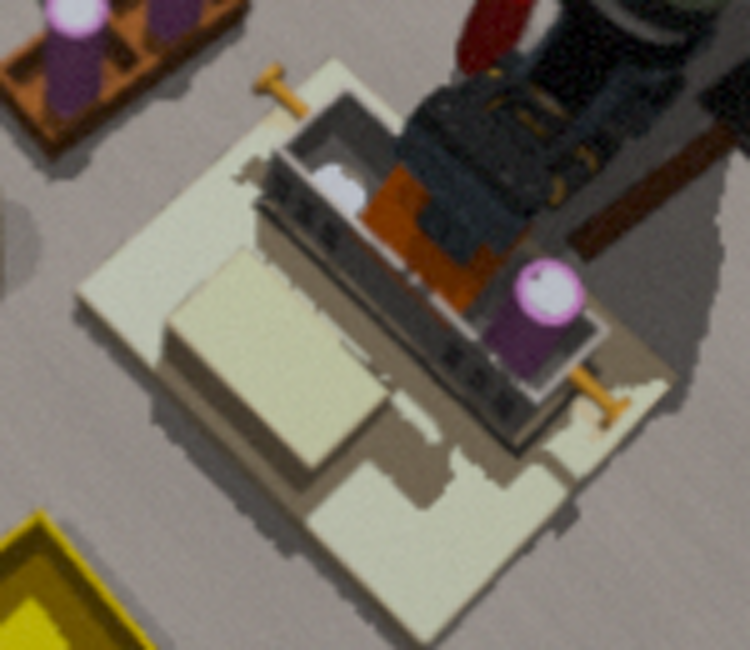

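Call:
{"api": "servo_tool", "payload": {
  "plan": [
    [[0.1, 0.1, -0.1], [-1.7, -1.2, 1], 0],
    [[0.1, 0.1, 0], [-1.7, -1, 1.2], 0],
    [[0.1, 0, 0], [-1.5, -0.8, 1.5], 0],
    [[0, 0, 0], [-0.7, 0, 1.3], 0],
    [[0, 0, 0], [-0.7, 0, 1.3], 0],
    [[0, 0, 0], [-0.7, 0, 1.3], 0],
    [[0, 0, 0], [-0.5, 0, 0.9], 0],
    [[0, 0, 0], [-0.5, 0, 0.9], 0],
    [[0, 0, 0], [-0.5, 0, 0.9], 0],
    [[0, 0, 0], [0, 0, 0], 0]
  ]
}}

```text
time_s: 14.7
ee_pos: [536.7, 250.7, 127.4]
ee_rot: [-179.8, -30.2, 3.3]
force: [-0.0, 0.3, -5.5]
gripper_width: 7.6
```

```bash
python3 - <<'E'
from h import *
show(basketat(527.7,241.8,30,3.35),1)
print(np.round(cur()[0]@B_T,3))
E
```

```text
t 14.7 pos [536.7 250.7 127.4] rpy [-179.82  -30.24    3.28] F [-0.   0.3 -5.5] w 7.6
[[-0.16, -0.24, -0.03], [-3.9, 0.8, 1.0]]
[[ 9.98000e-01 -5.90000e-02 -4.00000e-03  5.30942e+02]
 [ 5.90000e-02  9.98000e-01 -3.00000e-03  2.43044e+02]
 [ 4.00000e-03  3.00000e-03  1.00000e+00  3.27930e+01]
 [ 0.00000e+00  0.00000e+00  0.00000e+00  1.00000e+00]]
```

Call:
{"api": "servo_tool", "payload": {
  "plan": [
    [[-0.1, -0.1, 0], [-1, 0.5, -0.4], 0],
    [[-0.1, -0.1, 0], [-1, 0.3, -0.2], 0],
    [[0, 0, 0], [-1, 0, 0], 0],
    [[0, 0, 0], [-0.5, 0, 0.8], 0],
    [[0, 0, 0], [-0.4, 0, 0.6], 0],
    [[0, 0, 0], [-0.4, 0, 0.6], 0],
    [[0, 0, 0], [-0.4, 0, 0.6], 0],
    [[0, 0, 0], [0, 0, 0], 0],
    [[0, 0, 0], [0, 0, 0], 0],
    [[0, 0, 0], [0, 0, 0], 0]
  ]
}}

```text
time_s: 15.95
ee_pos: [533.7, 249.8, 124.8]
ee_rot: [-180.0, -30.2, 3.2]
force: [-2.9, 0.3, -0.8]
gripper_width: 7.6
```

```bash
python3 - <<'E'
from h import *
show(basketat(527.7,241.8,30,3.35),1)
print(np.round(cur()[0]@B_T,3))
E
```

```text
t 15.95 pos [533.7 249.8 124.8] rpy [-179.98  -30.15    3.23] F [-2.9  0.3 -0.8] w 7.6
[[0.03, -0.15, -0.08], [0.0, 0.0, 0.2]]
[[ 9.98000e-01 -5.70000e-02 -3.00000e-03  5.27817e+02]
 [ 5.70000e-02  9.98000e-01 -0.00000e+00  2.41853e+02]
 [ 3.00000e-03  0.00000e+00  1.00000e+00  3.01660e+01]
 [ 0.00000e+00  0.00000e+00  0.00000e+00  1.00000e+00]]
```

Weight has come off (Fz -5.5 → -0.8) at the predicted slab height, on target. Releasing.

Call:
{"api": "servo_tool", "payload": {
  "plan": [
    [[0, 0, 0], [0, 0, 0], 4],
    [[0, 0, 0], [0, 0, 0], 4],
    [[0, 0, 0], [0, 0, 0], 9],
    [[0, 0, 0], [0, 0, 0], 12],
    [[0, 0, 0], [0, 0, 0], 16],
    [[0, 0, 0], [0, 0, 0], 22],
    [[0, 0, 0], [0, 0, 0], 30],
    [[0, 0, 0], [0, 0, 0], 32],
    [[0, 0, 0], [0, 0, 0], 32],
    [[0, 0, 0], [0, 0, 0], 32]
  ],
  "squeeze": 5
}}

```text
time_s: 17.2
ee_pos: [536.4, 251.8, 127.2]
ee_rot: [-179.7, -30.5, 3.2]
force: [-0.6, 0.6, 0.0]
gripper_width: 32.2
```

```bash
python3 - <<'E'
from h import *
w=env.grab_frame("wrist");crop(w,0,0,512,384,1.5,"pics/w7.png");show(cur()[0],1)
E
```

```text
t 17.25 pos [536.4 251.8 127.2] rpy [-179.72  -30.51    3.21] F [ 0.3 -0.6 -0.6] w 32.2
[[0.0, 0.0, 0.0], [0.0, 0.0, 0.0]]
```

View pics/w7.png

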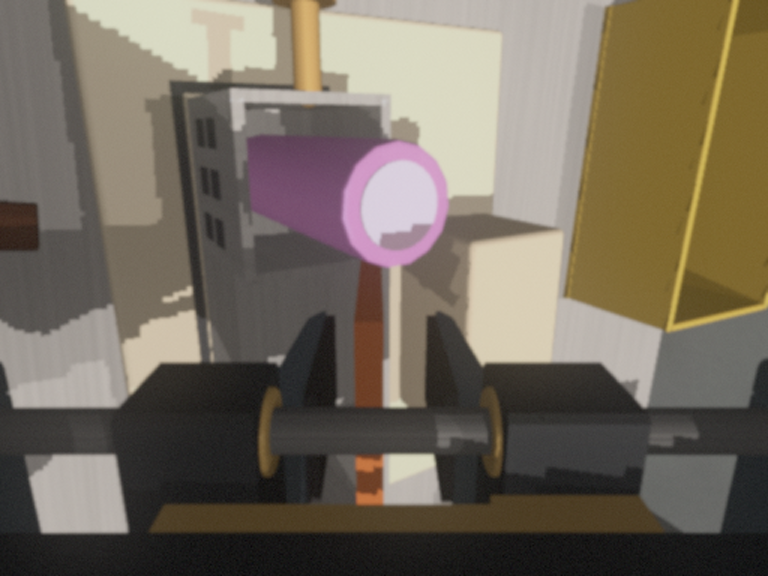

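Released; the basket stays put. Retreating along the plate.

Call:
{"api": "servo_tool", "payload": {
  "plan": [
    [[0, 0, 0], [-0.8, 0, -4], 34],
    [[0, 0, 0], [0, 0, -8], 36],
    [[0, 0, 0], [0, 0, -12], 36],
    [[0, 0, 0], [0, 0, -14], 36],
    [[0, 0, 0], [0, 0, -14], 36],
    [[0, 0, 0], [0, 0, -14], 36],
    [[0, 0, 0], [0, 0, -14], 40],
    [[0, 0, 0], [0, 0, -14], 50],
    [[0, 0, 0], [0, 0, -12], 60],
    [[0, 0, 0], [0, 0, -8], 60]
  ]
}}

```text
time_s: 18.5
ee_pos: [473.5, 247.9, 233.0]
ee_rot: [-179.6, -30.6, 3.2]
force: [1.1, -0.6, 0.3]
gripper_width: 59.8
```

```bash
python3 - <<'E'
from h import *
import pickle
t=env.grab_frame("top");w=env.grab_frame("wrist");s=env.grab_frame("scene");crop(t,100,140,250,250,5,"pics/t8.png");crop(w,0,0,512,384,1.5,"pics/w8.png");crop(s,220,200,370,330,5,"pics/s8.png")
pickle.dump((t,w,s),open("f8.pkl","wb"))
show(T([518,10,190],downR(3.3)),10)
E
```

```text
t 18.65 pos [473.8 247.9 232.5] rpy [-179.62  -30.6     3.2 ] F [ 0.6 -0.3 -1.4] w 59.7
[[-0.03, -3.06, 0.0], [0.5, 24.0, 5.1]]
[[-0.03, -3.06, 0.0], [0.8, 24.0, 5.0]]
[[-0.03, -3.06, 0.0], [1.0, 24.0, 5.0]]
[[-0.03, -3.06, 0.0], [1.3, 24.0, 5.0]]
[[-0.03, -3.06, 0.0], [1.6, 24.0, 4.9]]
[[-0.03, -3.06, 0.0], [1.8, 24.0, 4.8]]
[[-0.03, -3.06, 0.0], [2.1, 24.0, 4.7]]
[[-0.03, -3.06, 0.0], [2.3, 24.0, 4.6]]
[[-0.03, -3.06, 0.0], [2.6, 24.0, 4.5]]
[[-0.03, -3.06, 0.0], [2.8, 24.0, 4.4]]
```

View pics/t8.png

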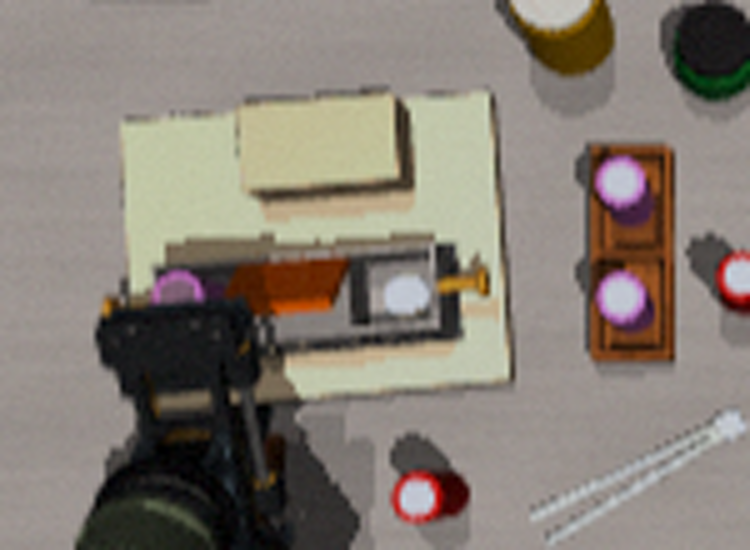

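View pics/s8.png

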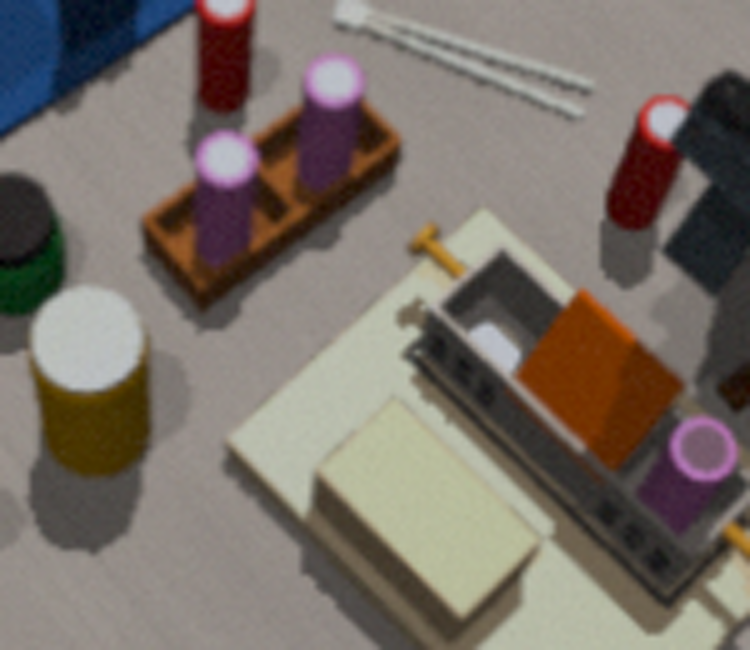

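Basket sits inside the outline, handle free, first blank upright, disc visible in the empty -y cell (t8 ≈ (407,295)). Now to the front spare, keeping z above everything.

Call:
{"api": "servo_tool", "payload": {
  "plan": [
    [[0, -3.1, 0], [0.5, 14, 2], 64],
    [[0, -3.1, 0], [0.8, 24, 3], 64],
    [[0, -3.1, 0], [1, 26, 4], 64],
    [[0, -3.1, 0], [1.3, 26, 5], 64],
    [[0, -3.1, 0], [1.6, 26, 5], 64],
    [[0, -3.1, 0], [1.8, 26, 5], 64],
    [[0, -3.1, 0], [2, 26, 5], 64],
    [[0, -3.1, 0], [2.3, 26, 5], 64],
    [[0, -3.1, 0], [2.6, 20, 5], 64],
    [[0, -2, 0], [2.8, 12, 4], 64]
  ]
}}

```text
time_s: 19.9
ee_pos: [514.4, 16.4, 185.7]
ee_rot: [-179.8, 0.9, 3.5]
force: [-0.1, -0.8, 0.2]
gripper_width: 63.7
```

```bash
python3 - <<'E'
from h import *
import pickle
t,w,s=pickle.load(open("f8.pkl","rb"))
print("disc",onplane(t,[(181,198.6)],40))
show(T([518,10,190],downR(3.3)),2)
E
```

```text
disc [[531.36995737 174.18434522  40.        ]]
t 19.9 pos [514.4  16.4 185.7] rpy [-179.76    0.92    3.51] F [-0.1 -0.8  0.2] w 63.7
[[-0.12, 0.46, 0.11], [1.6, 3.3, -2.2]]
[[-0.12, 0.46, 0.11], [1.6, 3.3, -2.2]]
```

Disc measures at (531.4,174.2), and the cell centre should be (531.7,175): agrees. Align over the spare and look.

Call:
{"api": "servo_tool", "payload": {
  "plan": [
    [[-0.1, 0.4, 0.1], [1.6, 3.2, 0], 64],
    [[-0.1, 0.4, 0.1], [1.6, 3.2, 0], 64],
    [[0, 0, 0], [0, 0, 0], 64],
    [[0, 0, 0], [0, 0, 0], 64],
    [[0, 0, 0], [0, 0, 0], 64],
    [[0, 0, 0], [0, 0, 0], 64],
    [[0, 0, 0], [0, 0, 0], 64],
    [[0, 0, 0], [0, 0, 0], 64],
    [[0, 0, 0], [0, 0, 0], 64],
    [[0, 0, 0], [0, 0, 0], 64]
  ]
}}

```text
time_s: 21.15
ee_pos: [517.2, 11.5, 185.4]
ee_rot: [-179.9, 0.1, 3.4]
force: [-0.8, 0.1, 0.3]
gripper_width: 63.8
```

```bash
python3 - <<'E'
from h import *
import pickle
w=env.grab_frame("wrist");crop(w,0,0,512,384,1.5,"pics/w9.png");pickle.dump(w,open("f9.pkl","wb"))
show(T([518,10,90],downR(3.3)),1)
print(proj(w,[(518,10,125),(536,10,125),(500,10,125),(518,28,125)])*1.5)
E
```

```text
t 21.2 pos [517.2  11.5 185.4] rpy [-1.7993e+02  8.0000e-02  3.3700e+00] F [1.  0.9 0. ] w 64.1
[[-0.07, 0.08, 0.07], [0.8, 1.7, 95.4]]
[[379.69998309 303.73543781]
 [417.60781601 305.86694505]
 [341.70862441 301.60121453]
 [381.97313714 267.14106951]]
```

View pics/w9.png

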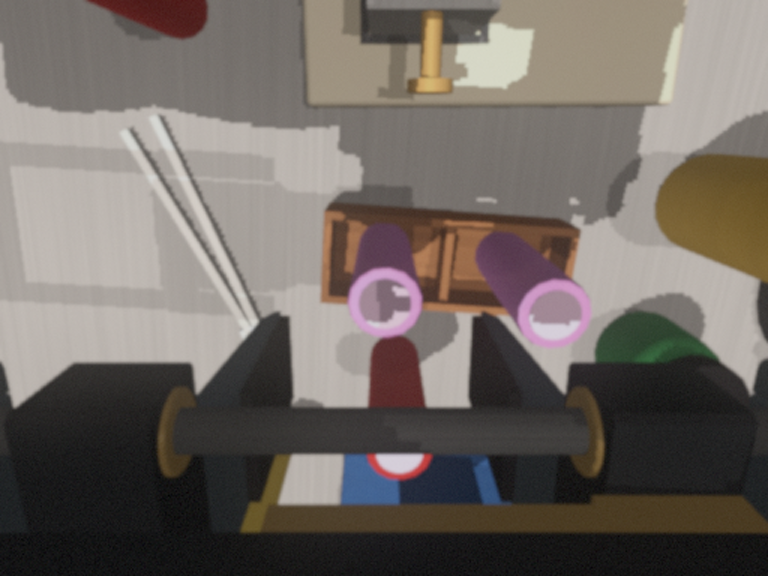

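The spare's rim spans columns 348–422 (35 mm, correct) centred at (385,302): 2.4 mm further +x and 1 mm +y than assumed. Descending with that correction.

Call:
{"api": "servo_tool", "payload": {
  "plan": [
    [[0, 0, 0], [1.4, 0.4, 7], 64],
    [[0, 0, 0], [1.2, 0, 11], 64],
    [[0, 0, 0], [0, 0, 12], 64],
    [[0, 0, 0], [0, 0, 12], 64],
    [[0, 0, 0], [0, 0, 12], 64],
    [[0, 0, 0], [0, 0, 12], 64],
    [[0, 0, 0], [0, 0, 11], 62],
    [[0, 0, 0], [0, 0, 8], 60],
    [[0, 0, 0], [0, 0, 4], 60],
    [[0, 0, 0], [0, 0, 0], 58]
  ]
}}

```text
time_s: 22.45
ee_pos: [519.1, 11.3, 88.9]
ee_rot: [-179.9, 0.2, 3.4]
force: [0.4, -0.2, -0.0]
gripper_width: 57.9
```

```bash
python3 - <<'E'
from h import *
w=env.grab_frame("wrist");crop(w,0,0,512,384,1.5,"pics/w10.png")
show(T([520,11,90],downR(3.3)),1)
E
```

```text
t 22.5 pos [519.3  11.3  89. ] rpy [-179.92    0.2     3.37] F [ 0.7 -0.7 -0.1] w 58.4
[[-0.08, 0.2, 0.07], [0.7, 0.4, -1.0]]
```

View pics/w10.png

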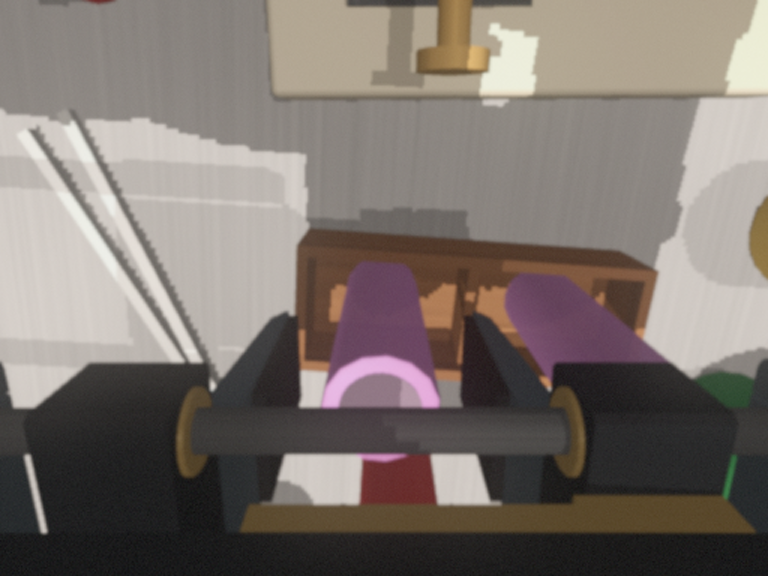

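Spare centred between the fingers (rim centre column 381, fingers 298–465). Closing.

Call:
{"api": "servo_tool", "payload": {
  "plan": [
    [[0, 0.1, 0], [0.2, 0.3, 0], 50],
    [[0, 0.1, 0], [0, 0, 0], 42],
    [[0, 0, 0], [0, 0, 0], 36],
    [[0, 0, 0], [0, 0, 0], 33],
    [[0, 0, 0], [0, 0, 0], 30],
    [[0, 0, 0], [0, 0, 0], 30],
    [[0, 0, 0], [0, 0, -2], 30],
    [[0, 0, 0], [0, 0, -4], 30],
    [[0, 0, 0], [0, 0, -6], 30],
    [[0, 0, 0], [0, 0, -8], 30]
  ],
  "squeeze": 25
}}

```text
time_s: 23.75
ee_pos: [519.4, 11.0, 110.5]
ee_rot: [-179.9, -0.0, 3.4]
force: [-0.5, -0.8, -0.3]
gripper_width: 35.6
```

```bash
python3 - <<'E'
from h import *
w=env.grab_frame("wrist");crop(w,0,0,512,384,1.5,"pics/w11.png")
show(T([520,11,190],downR(3.3)),1)
E
```

```text
t 23.8 pos [520.2  11.  111.7] rpy [-1.7993e+02 -1.7000e-01  3.3800e+00] F [-0.   0.4 -0.9] w 35.7
[[-0.07, -0.17, 0.08], [-0.0, -0.1, -78.3]]
```

View pics/w11.png

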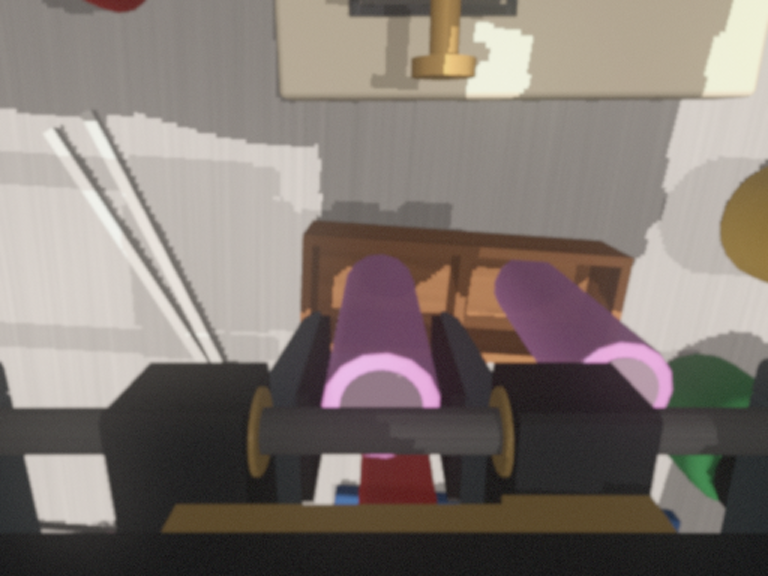

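Lifted with the bar (opening 35.6), upright in the fingers. Raising.

Call:
{"api": "servo_tool", "payload": {
  "plan": [
    [[0, 0, 0], [0, 0, -10], 30],
    [[0, 0, 0], [0, 0, -12], 30],
    [[0, 0, 0], [0, 0, -14], 30],
    [[0, 0, 0], [0, 0, -14], 30],
    [[0, 0, 0], [0, 0, -14], 30],
    [[0, 0, 0], [0, -3, -14], 30],
    [[0, 0, 0], [0, -8, -12], 30],
    [[0, 0, 0], [0, -14, -9], 30],
    [[0, 0, 0], [0, -18, -6], 30],
    [[0, 0, 0], [0, -20, 0], 30]
  ]
}}

```text
time_s: 25.05
ee_pos: [516.3, 77.5, 225.8]
ee_rot: [-179.9, -0.3, 3.3]
force: [-0.6, 0.7, -1.5]
gripper_width: 35.5
```

```bash
python3 - <<'E'
from h import *
show(T([531.6,174.6,225],downR(3.3)),10)
E
```

```text
t 25.05 pos [516.3  77.5 225.8] rpy [-179.88   -0.32    3.28] F [-0.6  0.7 -1.5] w 35.5
[[-0.01, -0.03, -0.0], [2.1, -9.6, 0.1]]
[[-0.01, -0.03, -0.0], [2.1, -9.6, 0.1]]
[[-0.01, -0.03, -0.0], [2.1, -9.6, 0.1]]
[[-0.01, -0.03, -0.0], [2.1, -9.6, 0.1]]
[[-0.01, -0.03, -0.0], [2.1, -9.6, 0.1]]
[[-0.01, -0.03, -0.0], [2.1, -9.6, 0.1]]
[[-0.01, -0.03, -0.0], [2.1, -9.6, 0.1]]
[[-0.01, -0.03, -0.0], [2.1, -9.6, 0.1]]
[[-0.01, -0.03, -0.0], [2.1, -9.6, 0.1]]
[[-0.01, -0.03, -0.0], [2.1, -9.6, 0.1]]
```

Call:
{"api": "servo_tool", "payload": {
  "plan": [
    [[0, 0, 0], [2.5, -20, 0], 30],
    [[0, 0, 0], [2.5, -18, 0], 30],
    [[0, 0, 0], [2.5, -16, 0], 30],
    [[0, 0, 0], [2.5, -14, 0], 30],
    [[0, 0, 0], [2.5, -10, 0], 30],
    [[0, 0, 0], [2.5, -6, 0], 30],
    [[0, 0, 0], [2, -3, 0], 30],
    [[0, 0, 0], [1, 0, 0], 30],
    [[0, 0, 0], [0, 0, 0], 30],
    [[0, 0, 0], [0, 0, 0], 30]
  ]
}}

```text
time_s: 26.3
ee_pos: [528.7, 172.8, 225.3]
ee_rot: [-179.9, -0.2, 3.4]
force: [0.9, -0.2, -1.4]
gripper_width: 35.9
```

```bash
python3 - <<'E'
from h import *
import pickle
show(T([531.6,174.6,225],downR(3.3)),1)
w=env.grab_frame("wrist");t=env.grab_frame("top");s=env.grab_frame("scene")
crop(w,0,0,512,384,1.5,"pics/w12.png");crop(t,100,140,250,250,5,"pics/t12.png");crop(s,240,200,390,330,5,"pics/s12.png")
pickle.dump((w,t,s,cur()[0]),open("f12.pkl","wb"))
E
```

```text
t 26.3 pos [528.7 172.8 225.3] rpy [-1.7993e+02 -1.5000e-01  3.4300e+00] F [ 0.9 -0.2 -1.4] w 35.9
[[-0.07, -0.15, 0.13], [3.0, -1.6, 0.3]]
```

View pics/w12.png

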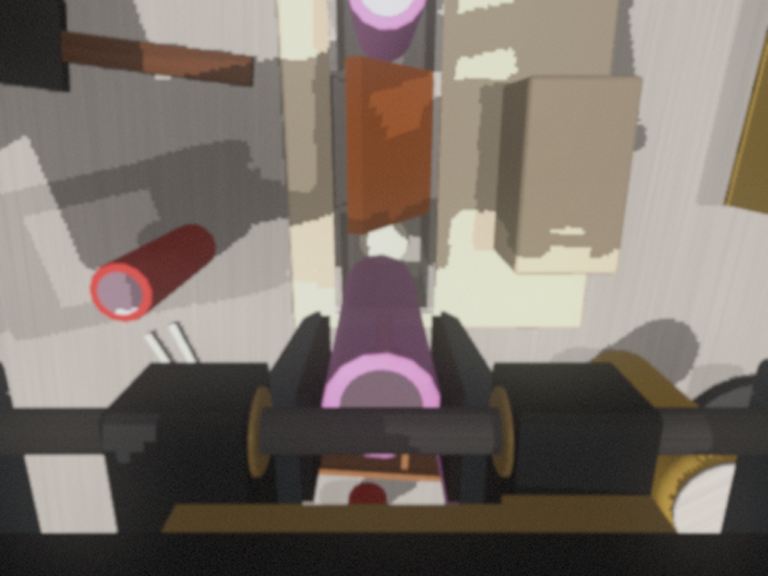

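View pics/t12.png

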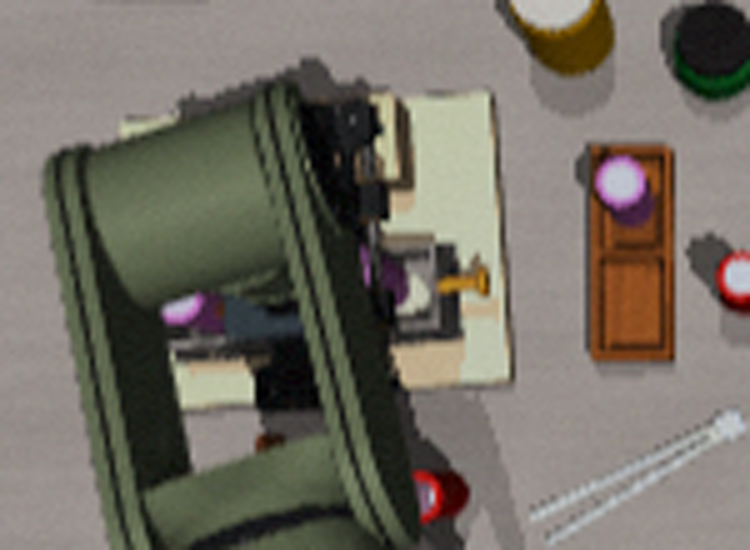

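View pics/s12.png

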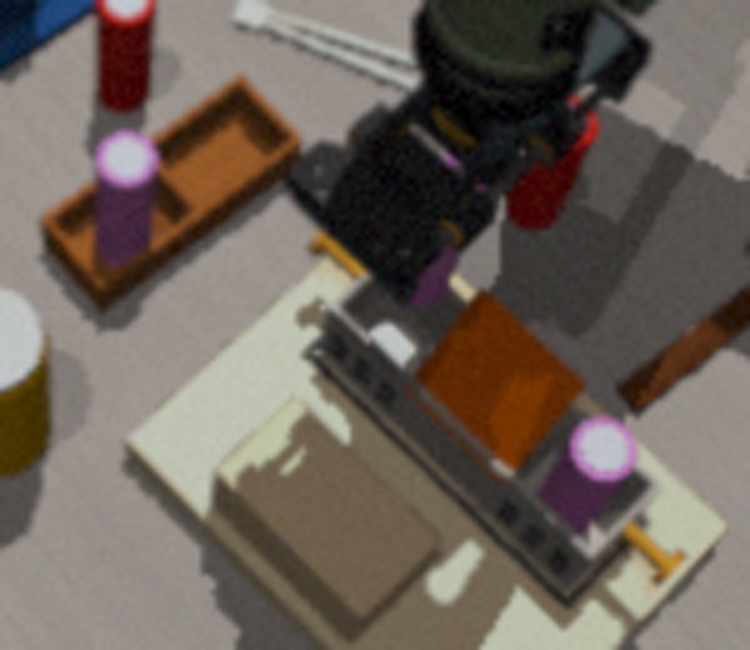

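```bash
python3 - <<'E'
from h import *
import pickle
w,t,s,T0=pickle.load(open("f12.pkl","rb"))
B=T([527.8,241.9,30],yawframe(3.27))
f=lambda p:(B@[*p,1])[:3]
u=np.array([-.5,0,.866]);n=np.array([.866,0,.5]);g0=np.array([-2,0,110.])
for y in (38,-38):
  print("plate top front",proj(w,[f(g0+25*u-4*n+[0,y,0])])*1.5, "bottom rear",proj(w,[f(g0-60*u+4*n+[0,y,0])])*1.5)
print("rim",proj(w,[f(p) for p in((-30,-40,70),(30,-40,70),(30,-20,70),(-30,-20,70),(0,67,124))])*1.5)
print("disc", proj(w,[f((0,-67,10))])*1.5, "bar bottom",proj(w,[T0[:3,3]+T0[:3,2]*84])*1.5)
# trunnion head in t12 at right: (483,280)
print(proj(t,[f((0,-135,62))]), (100+483/5,140+280/5), "scene -y head",proj(s,[f((0,-135,62))]),(240+318/5,200+243/5),"+y head",proj(s,[f((0,135,62))]),(240+672/5,200+562/5))
E
```

```text
plate top front [[342.85601283  57.08765346]] bottom rear [[440.75970229  73.09028886]]
plate top front [[345.8252952  233.70394431]] bottom rear [[436.11731572 210.0969771 ]]
rim [[331.38094699 216.06457572]
 [435.30000364 216.28866987]
 [436.47009108 181.24322173]
 [330.51754064 180.99465285]
 [385.54278254 -16.33549907]]
disc [[382.48511479 239.70903781]] bar bottom [[378.25541764 285.2555358 ]]
[[197.12315122 195.74273008]] (196.6, 196.0) scene -y head [[302.63890675 247.05926794]] (303.6, 248.6) +y head [[372.96544609 314.05906743]] (374.4, 312.4)
```

Predicted plate, rim and trunnion pixels agree within about 1–2 px, so the basket pose holds. Shift 3 mm in x and 2 mm in y, then lower.

Call:
{"api": "servo_tool", "payload": {
  "plan": [
    [[0, -0.1, 0], [1.6, -1, 2], 30],
    [[0, 0, 0], [1.6, -0.8, 6], 30],
    [[0, 0, 0], [0, 0, 9], 30],
    [[0, 0, 0], [0, 0, 10], 30],
    [[0, 0, 0], [0, 0, 10], 30],
    [[0, 0, 0], [0, 0, 9], 30],
    [[0, 0, 0], [0, 0, 7], 30],
    [[0, 0, 0], [0, 0, 4], 30],
    [[0, 0, 0], [0, 0, 0], 30],
    [[0, 0, 0], [0, 0, 0], 30]
  ]
}}

```text
time_s: 27.7
ee_pos: [531.6, 174.9, 163.6]
ee_rot: [-180.0, 0.0, 3.4]
force: [-0.2, -0.2, -1.1]
gripper_width: 35.4
```

```bash
python3 - <<'E'
from h import *
show(T([532,174.7,126],downR(3.3)),1)
w=env.grab_frame("wrist");s=env.grab_frame("scene")
crop(w,150,50,400,384,2.2,"pics/w13.png");crop(s,240,200,390,330,5,"pics/s13.png")
E
```

```text
t 27.7 pos [531.6 174.9 163.6] rpy [-1.7995e+02  3.0000e-02  3.4300e+00] F [-0.2 -0.2 -1.1] w 35.4
[[-0.05, 0.03, 0.13], [0.4, 0.3, 37.6]]
```

View pics/s13.png

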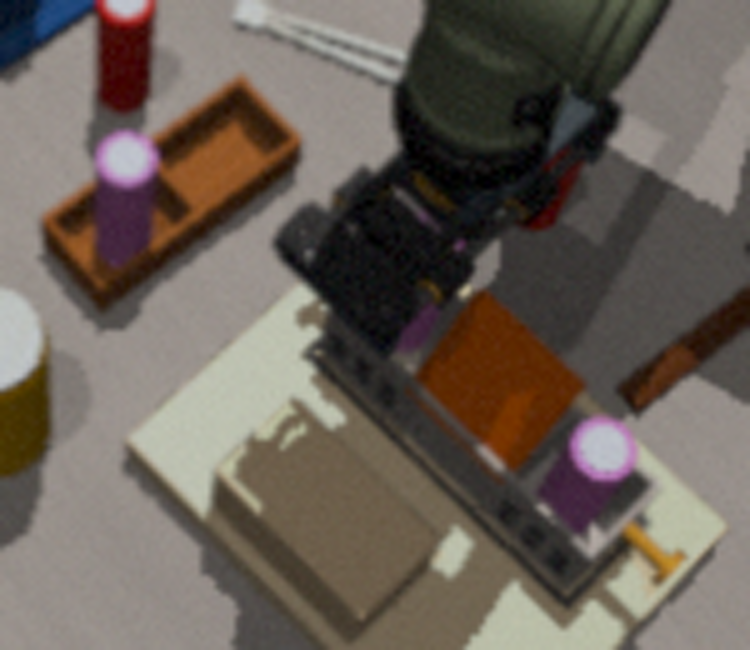

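View pics/w13.png

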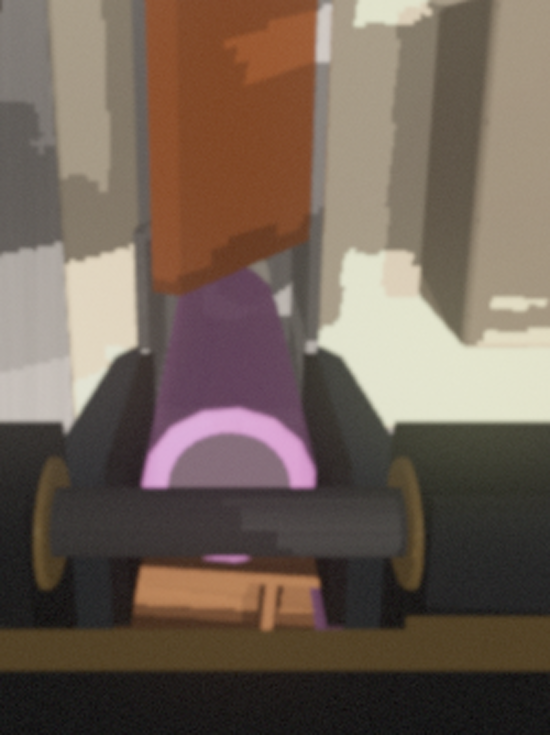

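The bar's foot is inside the cell, centred between the long walls. Lowering on.

Call:
{"api": "servo_tool", "payload": {
  "plan": [
    [[0, 0, 0], [0.3, 0.2, 5], 30],
    [[0, 0, 0], [0, 0, 6], 30],
    [[0, 0, 0], [0, 0, 6], 30],
    [[0, 0, 0], [0, 0, 5], 30],
    [[0, 0, 0], [0, 0, 4], 30],
    [[0, 0, 0], [0, 0, 3], 30],
    [[0, 0, 0], [0, 0, 2], 30],
    [[0, 0, 0], [0, 0, 1.5], 30],
    [[0, 0, 0], [0, 0, 1], 30],
    [[0, 0, 0], [0, 0, 0], 30]
  ]
}}

```text
time_s: 29.05
ee_pos: [532.1, 174.8, 128.0]
ee_rot: [-179.9, -0.0, 3.4]
force: [0.5, 0.3, -1.5]
gripper_width: 35.5
```

```bash
python3 - <<'E'
from h import *
show(T([532,174.7,124],downR(3.3)),1)
E
```

```text
t 29.05 pos [532.1 174.8 128. ] rpy [-1.7994e+02 -1.0000e-02  3.4300e+00] F [ 0.5  0.3 -1.5] w 35.5
[[-0.06, -0.01, 0.13], [-0.1, 0.1, 4.0]]
```

Call:
{"api": "servo_tool", "payload": {
  "plan": [
    [[0, 0, 0], [0, 0, 0.9], 30],
    [[0, 0, 0], [0, 0, 0.8], 30],
    [[0, 0, 0], [0, 0, 0.7], 30],
    [[0, 0, 0], [0, 0, 0.7], 30],
    [[0, 0, 0], [0, 0, 0.6], 30],
    [[0, 0, 0], [0, 0, 0.4], 30],
    [[0, 0, 0], [0, 0, 0], 30],
    [[0, 0, 0], [0, 0, 0], 30],
    [[0, 0, 0], [0, 0, 0], 30],
    [[0, 0, 0], [0, 0, 0], 30]
  ]
}}

```text
time_s: 30.3
ee_pos: [532.3, 174.9, 125.0]
ee_rot: [-179.9, -0.1, 3.4]
force: [-0.5, 0.4, 2.0]
gripper_width: 35.4
```

```bash
python3 - <<'E'
from h import *
show(T([532,174.7,124],downR(3.3)),1)
E
```

```text
t 30.3 pos [532.3 174.9 125. ] rpy [-1.7992e+02 -8.0000e-02  3.4300e+00] F [-0.5  0.4  2. ] w 35.4
[[-0.08, -0.08, 0.13], [-0.3, 0.2, 1.0]]
```

Fz has gone from -1.5 to +2.0 N at TCP z 125 (expected 124): it stands on the disc. Releasing gently.

Call:
{"api": "servo_tool", "payload": {
  "plan": [
    [[0, 0, 0], [0, 0, 0], 34],
    [[0, 0, 0], [0, 0, 0], 36],
    [[0, 0, 0], [0, 0, 0], 38],
    [[0, 0, 0], [0, 0, 0], 42],
    [[0, 0, 0], [0, 0, 0], 48],
    [[0, 0, 0], [0, 0, 0], 54],
    [[0, 0, 0], [0, 0, -1], 56],
    [[0, 0, 0], [0, 0, -4], 56],
    [[0, 0, 0], [0, 0, -7], 56],
    [[0, 0, 0], [0, 0, -9], 56]
  ],
  "squeeze": 4
}}

```text
time_s: 31.55
ee_pos: [532.5, 174.9, 146.5]
ee_rot: [-179.9, -0.1, 3.4]
force: [0.2, -0.0, 0.4]
gripper_width: 56.4
```

```bash
python3 - <<'E'
from h import *
show(T([532,174.7,240],downR(3.3)),10)
w=env.grab_frame("wrist");crop(w,0,0,512,384,1.5,"pics/w14.png")
E
```

```text
t 31.55 pos [532.5 174.9 146.5] rpy [-1.7992e+02 -7.0000e-02  3.4300e+00] F [ 0.2 -0.   0.4] w 56.4
[[-0.01, -0.01, 0.01], [-0.0, 0.0, -9.3]]
[[-0.01, -0.01, 0.01], [-0.0, 0.0, -9.3]]
[[-0.01, -0.01, 0.01], [-0.0, 0.0, -9.3]]
[[-0.01, -0.01, 0.01], [-0.0, 0.0, -9.3]]
[[-0.01, -0.01, 0.01], [-0.0, 0.0, -9.3]]
[[-0.01, -0.01, 0.01], [-0.0, 0.0, -9.3]]
[[-0.01, -0.01, 0.01], [-0.0, 0.0, -9.3]]
[[-0.01, -0.01, 0.01], [-0.0, 0.0, -9.3]]
[[-0.01, -0.01, 0.01], [-0.0, 0.0, -9.3]]
[[-0.01, -0.01, 0.01], [-0.1, 0.0, -9.3]]
```

View pics/w14.png

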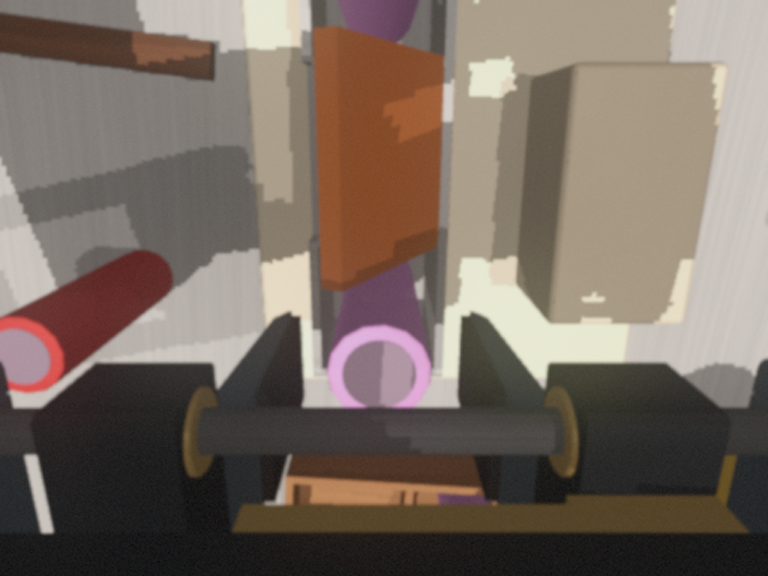

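Released and standing upright (rim centre (380,372), fingers well clear). Raising straight up and then back toward the robot for a clear view.

Call:
{"api": "servo_tool", "payload": {
  "plan": [
    [[0, 0, 0], [0, 0, -11], 60],
    [[0, 0, 0], [0, 0, -14], 60],
    [[0, 0, 0], [0, 0, -16], 60],
    [[0, 0, 0], [0, 0, -18], 60],
    [[0, 0, 0], [0, 0, -18], 60],
    [[0, 0, 0], [-10, 6, -16], 60],
    [[0, 0, 0], [-20, 12, -10], 60],
    [[0, 0, 0], [-28, 16, -5], 60],
    [[0, 0, 0], [-30, 18, 0], 60],
    [[0, 0, 0], [-25, 15, 0], 60]
  ]
}}

```text
time_s: 32.85
ee_pos: [420.1, 98.7, 266.0]
ee_rot: [-179.9, -0.5, 3.5]
force: [-0.2, 0.2, 0.8]
gripper_width: 59.7
```

Call:
{"api": "servo_tool", "payload": {
  "plan": [
    [[0, 0, 0], [-20, 20, 0], 60],
    [[0, 0, 0], [-15, 25, 0], 60],
    [[0, 0, 0], [-5, 25, 0], 60],
    [[0, 0, 0], [0, 25, 0], 60],
    [[0, 0, 0], [0, 25, 0], 60],
    [[0, 0, 0], [0, 20, 0], 60],
    [[0, 0, 0], [0, 10, 0], 60],
    [[0, 0, 0], [0, 0, 0], 60],
    [[0, 0, 0], [0, 0, 0], 60],
    [[0, 0, 0], [0, 0, 0], 60]
  ]
}}

```text
time_s: 34.1
ee_pos: [379.3, -58.6, 270.4]
ee_rot: [-179.9, -0.8, 3.5]
force: [0.8, 0.7, -0.1]
gripper_width: 60.0
```

```bash
python3 - <<'E'
from h import *
import pickle
t=env.grab_frame("top");s=env.grab_frame("scene")
crop(t,100,140,250,250,5,"pics/t15.png");crop(s,240,180,400,330,4.5,"pics/s15.png");show(cur()[0],1)
crop(t,0,0,512,384,1.5,"pics/t16.png")
pickle.dump((t,s),open("f15.pkl","wb"))
E
```

```text
t 34.2 pos [379.4 -58.6 270.4] rpy [-179.89   -0.75    3.51] F [ 0.6 -0.4  0. ] w 59.7
[[0.0, 0.0, 0.0], [0.0, 0.0, 0.0]]
```

View pics/t15.png

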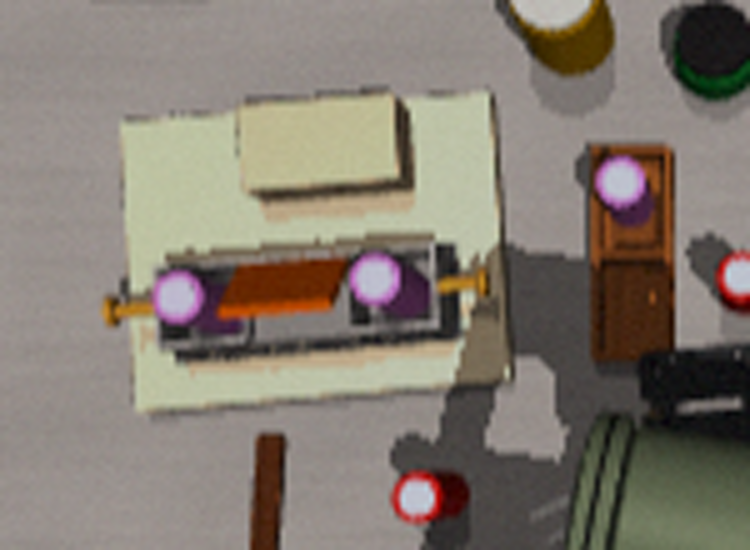

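View pics/s15.png

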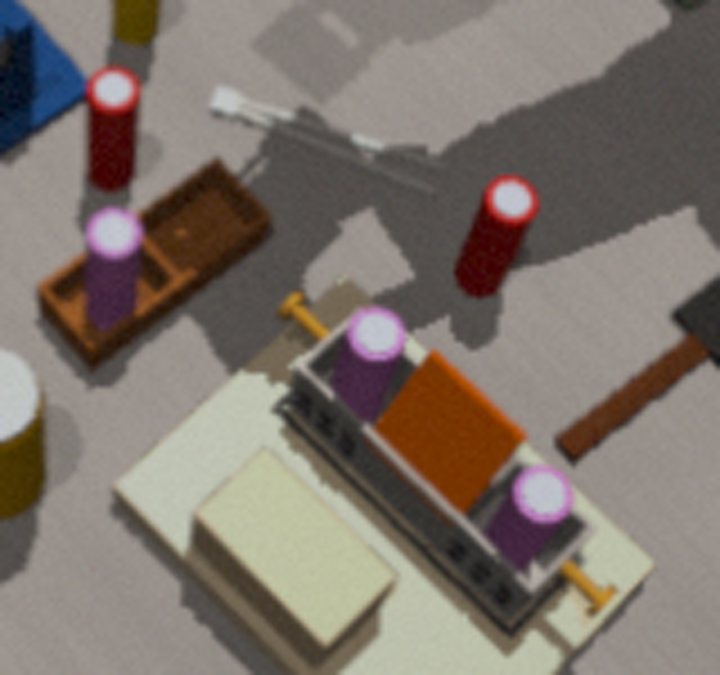

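View pics/t16.png

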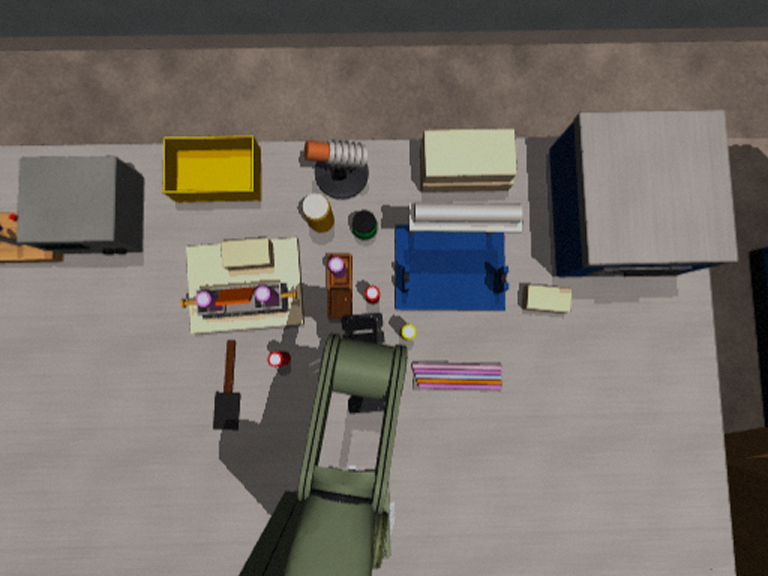

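```bash
python3 - <<'E'
from h import *
import pickle
t,s=pickle.load(open("f15.pkl","rb"))
np.set_printoptions(precision=1,suppress=True)
ct=lambda p:(100+(p[0]+.5)/5-.5,140+(p[1]+.5)/5-.5)
cs=lambda p:(240+(p[0]+.5)/4.5-.5,180+(p[1]+.5)/4.5-.5)
print("new",tri([(t,ct((375,278))),(s,cs((376,334)))]),"old",tri([(t,ct((179,296))),(s,cs((542,493)))]))
print("other spare",tri([(t,ct((621,181))),(s,cs((115,233)))]))
B=T([527.8,241.9,30],yawframe(3.27))
print("expect",B@[0,-67,130,1],B@[0,67,124,1])
h=onplane(t,[ct((106,311)),ct((487,281))],92);print("heads mid",h.mean(0),np.linalg.norm(h[0]-h[1]))
env.job_done()
E
```

```text
new [531.5 174.5 160.3] old [522.8 308.5 153.9]
other spare [599.2   9.9 124.6]
expect [531.6 175.  160.    1. ] [524.  308.8 154.    1. ]
heads mid [527.7 242.6  92. ] 270.52399008604317
the job is handed in; nothing more can be done
```

The job is done and handed in at about 34 s of the 67 s allowed. No check failed or disagreed.

**What I did:**
- I gripped the basket by the slanted handle and lifted it straight up out of the yoke with no sign of swinging or slipping. In the wrist pictures it kept the same pose in the fingers all the way.
- I set it down inside the outline on the slab and released it once the weight had come off (vertical force -5.5 to -0.8 N).
- I then took the front spare from the stand, lowered it into the empty -y cell, and let go when the force showed it standing on the disc (-1.5 to +2.0 N).

**Last checks from the top and scene pictures:**

| Item | Measured (mm) | Expected (mm) |
|---|---|---|
| Basket, midpoint of the trunnion heads (x, y) | 527.7, 242.6 | 527.7, 241.8 |
| New bar, top | 531.5, 174.5, 160.3 | 531.6, 175.0, 160.0 |
| First blank, top | 522.8, 308.5, 153.9 | 524.0, 308.8, 154.0 |
| Other spare, top | 599.2, 9.9, 124.6 | 599.5, 10.2, 122.2 (measured at the start) |

- The heights match bars standing upright, the new one on the disc.
- The bystanders looked unmoved in the final top picture, judged by eye.
- The gripper was clear of everything at z = 270 mm.

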